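# Sort the wooden spoons: middle size in the drawer, small one out on the mat

### The arm

A 7-joint arm with a two-finger parallel gripper is mounted at the origin on the work surface. World frame = base frame: x ahead of the robot, y to its left, z up, the work surface at z = 0. Lengths are in mm, angles in rad, forces in N, time in s.
With the tool pointing down it reaches from about 425 to 875 mm from the base axis. Payload 4.7 kg.
Tool frame: the origin (TCP) lies midway between the tips of the shut fingers; the grasp point (between the pads) lies ctrl.grip_depth behind it (ctrl.grip_depth is the distance from the TCP to the grasp point, in mm); z points along the fingers, y is the line along which they close (so a half turn about z gives the same grasp; the last joint's range is limited). The gripper opens to 87 mm and grips with 3 to 60 N. Pads are 19 mm wide; open, the fingers measure 117 mm over their backs; the gripper's body (75 mm by 190 mm) begins 51 mm behind the grasp point.
Start: joints at [-1.318, 0.321, -0.07, 1.45, 0.023, 1.371, -0.057], TCP at [153.778, 631.571, 188.987] pointing down, gripper open.
Joint ranges: [-2.86, 2.86], [-0.3, 2.09], [-1.38, 1.24], [0.06, 2.45], [-1.56, 4.7], [0.09, 2.05], [-2.69, 2.69]. Speed limits (rad/s): [2.57, 2.57, 3.14, 3.14, 3.14, 3.14, 3.14].

### API

Orientations are given as a unit quaternion [x, y, z, w].
In Python, from bench import ctrl gives the robot as it stands. The module is installed in compiled form; this text tells all that it offers.
- The arm moves only by the tool servo_tool, never from a script. Its argument "steps" is a list of rows, each a list of 7 numbers: the shift along the tool's x, y, z in units of 300 mm (1.0 is 300 mm), then the turn, a rotation vector about the tool's x, y, z in units of 180 degrees (1.0 is 180 degrees), then the closure, from 0 (fully open) to 1 (shut). In form: [[x, y, z, wx, wy, wz, grip], ...]. A call has 1 to 20 rows; each row is the pose to reach, as a shift and turn from the pose commanded when the call began, along the tool's axes at that moment, turning the shorter way round; what a row does not reach only later rows make up. A row lasts 1/12 s, in which the tool goes at most 41.7 mm and 7.16 degrees, less where a joint would pass 70% of its speed; a pose out of reach is approached as far as the arm can. A call with a number of a shift or a turn outside -1 to 1 is refused whole. A call with a gripper value outside its range is refused whole. The fingers move at their own pace and stop on an object; "force" is the grip in N (left out, the last holds). Time passes only in rows, so rows that repeat a pose let the fingers close. It gives the time, the measured TCP pose, the force, the opening and the grip force at its end, in the units of the state.
- ctrl.get_state(): the state, without advancing time (a new reading comes with each control period).
- ctrl.snapshot(name): name is "scene" or "top" or "wrist"; returns the picture (420x560x3 uint8, red, green, blue); there is no depth.
- ctrl.get_calibration(name): a dict with "fx", "fy", "cx", "cy" (pixels), "cam_to_world" (4x4, takes a point from camera to world coordinates); the wrist camera has in their place "tool_from_camera" (4x4, takes a point from camera to tool coordinates, whose origin is the TCP and whose axes are the flange's). Camera axes: x right, y up, looking along -z (the intrinsics and any distortion apply to the point x, -y, -z); pixel columns grow to the right and rows downward; lengths in mm; the calibration is good to about 2 mm. A picture is of the moment at which its call begins: read the wrist's pose just before it. get_calibration takes no time and is no camera call.
- ctrl.job_done(): hands the job in; it is judged then, once.
The state is a dict: "time": time; "joint_positions": joint angles; "dq": joint speeds; "tau": joint torques, N m; "position": TCP position; "eef_rot": TCP orientation; "force": force on the tool from outside, world axes, zero at the start; "ft_torque": the same for the moment, N m; "opening": finger opening in mm; "finger_force": force on a finger pad.
Only numpy, scipy, OpenCV 4.12 (cv2) and the standard library are available. Lean on these libraries where they do the work, as an engineer would, in place of code of your own. Each camera call takes 0.05 s, during which the arm holds its last target. There are 200 camera calls.

### The job

Open the small drawer unit on the kitchen worktop, take out the small spoon that was put there by mistake and lay it along the middle of the cork mat, bowl away from you; and put all the middle-size wooden spoons (145 mm long, three to five of them) away in its drawer: each lying flat on the drawer floor, side by side and not on one another, running front to back with its bowl towards the back of the drawer and its handle end towards you. Only when that is all done, shut the drawer fully. Leave the large spoons and everything else on the worktop where they are.

Things in the scene. Friction and masses are not known exactly. Their poses are not given: they have to be found in the camera images.
- spoon_a: Wooden spoon of the MIDDLE size; may be absent. 145 mm long: straight handle 113 mm long, 12 mm wide, 11 mm high, and round bowl 36 mm across, 12 mm high, at its end. Origin: mid-length, on the flat underside; +x runs along the handle to the bowl (bowl centre x = +54 mm, free end of handle x = -72 mm), z up. About 35 g; balances near x = +5 mm.
- spoon_b: Wooden spoon of the MIDDLE size; may be absent. 145 mm long: straight handle 113 mm long, 12 mm wide, 11 mm high, and round bowl 36 mm across, 12 mm high, at its end. Origin: mid-length, on the flat underside; +x runs along the handle to the bowl (bowl centre x = +54 mm, free end of handle x = -72 mm), z up. About 35 g; balances near x = +5 mm.
- spoon_c: Wooden spoon of the MIDDLE size; may be absent. 145 mm long: straight handle 113 mm long, 12 mm wide, 11 mm high, and round bowl 36 mm across, 12 mm high, at its end. Origin: mid-length, on the flat underside; +x runs along the handle to the bowl (bowl centre x = +54 mm, free end of handle x = -72 mm), z up. About 35 g; balances near x = +5 mm.
- spoon_d: Wooden spoon of the MIDDLE size; may be absent. 145 mm long: straight handle 113 mm long, 12 mm wide, 11 mm high, and round bowl 36 mm across, 12 mm high, at its end. Origin: mid-length, on the flat underside; +x runs along the handle to the bowl (bowl centre x = +54 mm, free end of handle x = -72 mm), z up. About 35 g; balances near x = +5 mm.
- spoon_e: Wooden spoon of the MIDDLE size; may be absent. 145 mm long: straight handle 113 mm long, 12 mm wide, 11 mm high, and round bowl 36 mm across, 12 mm high, at its end. Origin: mid-length, on the flat underside; +x runs along the handle to the bowl (bowl centre x = +54 mm, free end of handle x = -72 mm), z up. About 35 g; balances near x = +5 mm.
- spoon_f: Wooden spoon, LARGE size, same pattern as the middle-size ones but 175 mm long (handle 14 mm wide, 13 mm high, bowl 43 mm across). Origin mid-length on its underside, +x to the bowl. It stays where it lies on the worktop.
- spoon_g: Wooden spoon, LARGE size, same pattern as the middle-size ones but 175 mm long (handle 14 mm wide, 13 mm high, bowl 43 mm across). Origin mid-length on its underside, +x to the bowl. It stays where it lies on the worktop.
- spoon_h: Wooden spoon, SMALL size, same pattern as the middle-size ones but 110 mm long (handle 9 mm wide, 8 mm high, bowl 27 mm across). Origin mid-length on its underside, +x to the bowl. Starts in the drawer, bowl to the front; about 20 g, balances near x = +4 mm.
- mat: Fixed cork mat on the left of the worktop, 130 mm long (its x), 60 mm wide (y), 4 mm thick. Origin under its centre; +x points away from the robot.
- mat_near (a point): Middle of the mat's short edge nearer the robot, on its upper face.
- unit_drawer0 (a joint): Opening of the drawer of the low wooden drawer unit, m: 0 shut, 0.18 fully open; it slides straight out of the unit's front, runs easily (about 1 N) and stays where it is left.
- unit_drawer0_handle (a point): Middle of the drawer's steel bar handle: horizontal bar 11 mm thick, 120 mm long, 52 mm above the worktop, 35 mm out from the drawer front, clear behind save for two thin posts 51 mm either side of the middle. x points from the handle into the unit (drawer opens along -x), y along the bar, z up. The unit is fixed, 300 mm wide, 90 mm high.
- drawer_floor (a point): Centre of the drawer's inner floor, moves with it; axes as the handle's. Floor 22 mm above the worktop, 215 mm long (x), 258 mm wide (y); side and back walls rise 46 mm above it, the front panel 56 mm. The handle is at x = -164 mm. Fully open, the floor from x = -107 to +68 mm is out from under the unit's top (underside 56 mm above the floor).
- tin: Bystander: small can, 58 mm across, 45 mm high, standing among the spoons. Origin under its centre.
- mill: Bystander: dark wooden pepper mill, 48 mm across, 135 mm high, to the left. Origin under its centre.
- mug: Bystander: white mug, 80 mm across, 90 mm high, to the right. Origin under its centre.
Mind the look-alikes: they are no part of the job. Leave any red look-alike of the spoon_d alone.

How it is judged (in metres and radians):
On the way, in this order (a step that is already met when the one before it is completed fails the run):
1. the drawer has been pulled open (at least 120 mm) (value of joint unit_drawer0 above 0.12 m), for 0.2 s.
2. the small spoon lies on the mat and all middle-size spoons lie flat in the open drawer, bowls to the back, let go (x of spoon_h in the frame of mat between -0.03 and 0.03 m and y of spoon_h in the frame of mat between -0.025 and 0.025 m and z of spoon_h in the frame of mat between 0.001 and 0.009 m and angle between spoon_h's own z axis and vertical below 0.08 rad and angle between the x axis of spoon_h and the x axis of mat, either way round below 0.3 rad and x of mat_near in the frame of spoon_h below 0 m and linear speed of each of spoon_h, spoon_a, spoon_b, spoon_c, spoon_d, spoon_e below 0.02 m/s and x of spoon_a in the frame of drawer_floor between -0.1 and 0.1 m and y of spoon_a in the frame of drawer_floor between -0.13 and 0.13 m and z of spoon_a in the frame of drawer_floor between -0.004 and 0.005 m and angle between each of spoon_a, spoon_b, spoon_c, spoon_d, spoon_e's own z axis and vertical below 0.06 rad and angle between the x axis of each of spoon_a, spoon_b, spoon_c, spoon_d, spoon_e and the x axis of drawer_floor, either way round below 0.3 rad and x of unit_drawer0_handle in the frame of spoon_a below -0.03 m and x of spoon_b in the frame of drawer_floor between -0.1 and 0.1 m and y of spoon_b in the frame of drawer_floor between -0.13 and 0.13 m and z of spoon_b in the frame of drawer_floor between -0.004 and 0.005 m and x of unit_drawer0_handle in the frame of spoon_b below -0.03 m and x of spoon_c in the frame of drawer_floor between -0.1 and 0.1 m and y of spoon_c in the frame of drawer_floor between -0.13 and 0.13 m and z of spoon_c in the frame of drawer_floor between -0.004 and 0.005 m and x of unit_drawer0_handle in the frame of spoon_c below -0.03 m and x of spoon_d in the frame of drawer_floor between -0.1 and 0.1 m and y of spoon_d in the frame of drawer_floor between -0.13 and 0.13 m and z of spoon_d in the frame of drawer_floor between -0.004 and 0.005 m and x of unit_drawer0_handle in the frame of spoon_d below -0.03 m and x of spoon_e in the frame of drawer_floor between -0.1 and 0.1 m and y of spoon_e in the frame of drawer_floor between -0.13 and 0.13 m and z of spoon_e in the frame of drawer_floor between -0.004 and 0.005 m and x of unit_drawer0_handle in the frame of spoon_e below -0.03 m and value of joint unit_drawer0 above 0.08 m and contact force between each of spoon_a, spoon_b, spoon_c, spoon_d, spoon_e, spoon_h and the fingers below 0.1 N), for 0.2 s.
3. the drawer is shut (value of joint unit_drawer0 below 0.008 m), for 0.2 s.
At the end, for the whole second after the job is handed in: Each middle-size spoon present lies flat on the drawer floor (5 mm, 0.06 rad), within 0.3 rad of front-to-back, bowl to the back; the small one lies along the mat (30/25 mm off centre at most), bowl away; drawer shut within 8 mm; the rest within 60 mm of its start (x of spoon_h in the frame of mat between -0.03 and 0.03 m and y of spoon_h in the frame of mat between -0.025 and 0.025 m and z of spoon_h in the frame of mat between 0.001 and 0.009 m and angle between spoon_h's own z axis and vertical below 0.08 rad and angle between the x axis of spoon_h and the x axis of mat, either way round below 0.3 rad and x of mat_near in the frame of spoon_h below 0 m and linear speed of each of spoon_h, spoon_a, spoon_b, spoon_c, spoon_d, spoon_e below 0.02 m/s and x of spoon_a in the frame of drawer_floor between -0.1 and 0.1 m and y of spoon_a in the frame of drawer_floor between -0.13 and 0.13 m and z of spoon_a in the frame of drawer_floor between -0.004 and 0.005 m and angle between each of spoon_a, spoon_b, spoon_c, spoon_d, spoon_e's own z axis and vertical below 0.06 rad and angle between the x axis of each of spoon_a, spoon_b, spoon_c, spoon_d, spoon_e and the x axis of drawer_floor, either way round below 0.3 rad and x of unit_drawer0_handle in the frame of spoon_a below -0.03 m and x of spoon_b in the frame of drawer_floor between -0.1 and 0.1 m and y of spoon_b in the frame of drawer_floor between -0.13 and 0.13 m and z of spoon_b in the frame of drawer_floor between -0.004 and 0.005 m and x of unit_drawer0_handle in the frame of spoon_b below -0.03 m and x of spoon_c in the frame of drawer_floor between -0.1 and 0.1 m and y of spoon_c in the frame of drawer_floor between -0.13 and 0.13 m and z of spoon_c in the frame of drawer_floor between -0.004 and 0.005 m and x of unit_drawer0_handle in the frame of spoon_c below -0.03 m and x of spoon_d in the frame of drawer_floor between -0.1 and 0.1 m and y of spoon_d in the frame of drawer_floor between -0.13 and 0.13 m and z of spoon_d in the frame of drawer_floor between -0.004 and 0.005 m and x of unit_drawer0_handle in the frame of spoon_d below -0.03 m and x of spoon_e in the frame of drawer_floor between -0.1 and 0.1 m and y of spoon_e in the frame of drawer_floor between -0.13 and 0.13 m and z of spoon_e in the frame of drawer_floor between -0.004 and 0.005 m and x of unit_drawer0_handle in the frame of spoon_e below -0.03 m and value of joint unit_drawer0 below 0.008 m and distance of each of spoon_f, spoon_g, tin, mill, mug from where it was at the start of the episode below 0.06 m); the robot touches nothing.
It fails at once if a large spoon or a bystander is moved more than 60 mm (distance of any of spoon_f, spoon_g, tin, mill, mug from where it was at the start of the episode above 0.06 m).
It fails at once if the mug, the mill or the tin is tipped over (angle between any of mill, mug's own z axis and vertical above 0.5 rad).
Of spoon_a, spoon_b, spoon_c, spoon_d, spoon_e only 3 to 5 are there at a start; the rules pass over those that are not, and their reading is None.
At some moment in a run one of spoon_a, spoon_b, spoon_c, spoon_d, spoon_e, spoon_h may be knocked a few centimetres aside while the robot is not near it.
Once in a run the grip may slacken for a moment while it holds something.
It also fails if it takes over 210 s, if anything falls off the work surface, if the arm or the gripper's body presses on something with over 40 N, if the wrist force passes 120 N, or if a joint passes its speed limit or range.

## Working session

There is one attempt and no reset: what is moved stays moved. The work goes in short steps, Python scripts to look and compute and a tool call to move; the robot and the scene stay as the last step left them, time stands still between calls to the robot, and variables do not carry over. Pictures are saved under pics/ and viewed, at most 14 in all, crops included, and the job is handed in when it is done.

Besides the shell and the picture viewer there is one more tool, called after "Call:" as name([rows], argument=value, ...), one row to a line, values as JSON. servo_tool: Moves the arm, as the interface text tells. Shifts and turns lie within -1 to 1; 1 stands for 300 mm of shift or 180 degrees of turn. Its arguments: {"type":"object","properties":{"steps":{"type":"array"},"force":{"type":"number"}},"required":["steps"]}

```bash
mkdir -p pics; python3 - <<'E'
from bench import ctrl
import cv2,numpy as np
print(ctrl.get_state(),ctrl.grip_depth)
for n in("top","scene"):
    im=ctrl.snapshot(n);cv2.imwrite(f"pics/{n}0.png",im[:,:,::-1])
    c=ctrl.get_calibration(n);print(n,c)
print(ctrl.get_calibration("wrist"))
E
```

```text
{'time': 0.0, 'joint_positions': array([-1.31791398,  0.32183775, -0.07007207,  1.45166207,  0.02261047,
        1.37077434, -0.05691438]), 'dq': array([ 1.05143837e-03,  2.11721151e-03,  1.40898548e-04, -1.82396219e-04,
        1.51016045e-03,  2.34955008e-03,  7.37461929e-05]), 'tau': array([ 2.31127542e-04, -4.91293716e+01, -4.03679274e-01, -3.12529492e+01,
       -6.37595449e-02,  4.39919543e-02,  1.93324217e-04]), 'position': array([153.6580117 , 630.95514624, 187.85837281]), 'eef_rot': array([ 1.19104717e-01,  9.92881246e-01, -9.45601528e-04, -5.77338755e-05]), 'force': array([0.34905672, 0.30638599, 0.54578061]), 'ft_torque': array([-0.00446292,  0.0307838 ,  0.00617603]), 'finger_force': 0.0, 'opening': 87.32940683033017} 18.700000000000003
top {'fx': 386.302268353176, 'fy': 386.302268353176, 'cx': 278.46081061959853, 'cy': 206.66123233780195, 'cam_to_world': array([[-9.52191438e-03,  9.81935060e-01, -1.88978494e-01,
         3.27981252e+02],
       [-9.99946639e-01, -8.59302037e-03,  5.73408263e-03,
        -1.82272821e+01],
       [ 4.00660072e-03,  1.89023009e-01,  9.81964
[... 354 characters left out ...]
, -1.79985916e-01,  1.01349813e-01,
         1.60236491e+02],
       [ 2.18422198e-03,  4.99645212e-01,  8.66227390e-01,
         1.42387635e+03],
       [ 0.00000000e+00,  0.00000000e+00,  0.00000000e+00,
         1.00000000e+00]])}
{'fx': 350.14604537349834, 'fy': 350.14604537349834, 'cx': 272.24077575833974, 'cy': 211.71270444423516, 'tool_from_camera': array([[-1.03010103e-03,  9.56549325e-01,  2.91568736e-01,
         8.07430469e+01],
       [ 9.99999184e-01,  1.20565047e-03, -4.22418246e-04,
         5.29125679e-01],
       [-7.55593873e-04,  2.91568063e-01, -9.56549786e-01,
        -1.95546619e+02],
       [ 0.00000000e+00,  0.00000000e+00,  0.00000000e+00,
         1.00000000e+00]])}
```

View pics/top0.png

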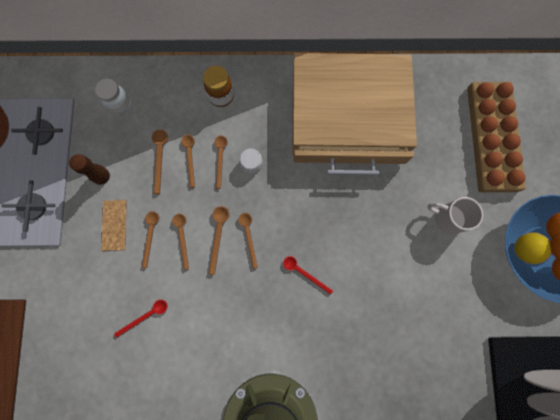

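View pics/scene0.png

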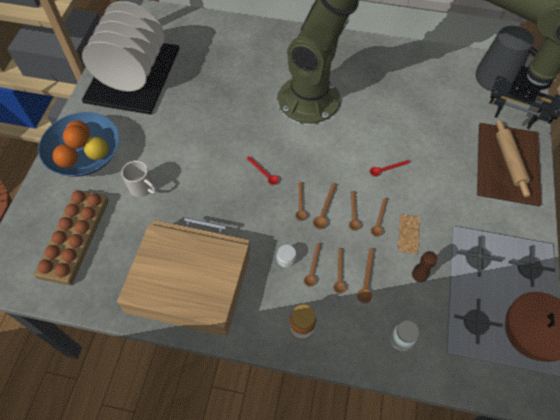

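Top view candidates for the spoons, by bowl pixel:
- Wooden: (160,136) long, (187,143), (220,143), (151,218), (179,220), (219,215) long, (245,219).
- Red look-alikes: (290,264) and (160,307). I leave these alone.

The other things are the unit handle at (354,170), mat (114,226), can (251,160), mill (90,170) and mug (463,213). I'll measure these now.

```bash
cat > h.py <<'E'
from bench import ctrl
import cv2,numpy as np
from scipy.spatial.transform import Rotation as R
def cam(n):
    c=ctrl.get_calibration(n)
    if n=="wrist":
        s=ctrl.get_state();T=np.eye(4);T[:3,:3]=R.from_quat(s["eef_rot"]).as_matrix();T[:3,3]=s["position"]
        M=T@c["tool_from_camera"]
    else: M=c["cam_to_world"]
    return c,M
def ray(uv,cm,z):
    c,M=cm;uv=np.atleast_2d(np.asarray(uv,float))
    d=np.c_[(uv[:,0]-c["cx"])/c["fx"],-(uv[:,1]-c["cy"])/c["fy"],-np.ones(len(uv))]@M[:3,:3].T
    return (M[:3,3]+d*((z-M[2,3])/d[:,2])[:,None])[:,:2]
def snap(n,save=None):
    cm=cam(n);im=ctrl.snapshot(n)[:,:,::-1].copy()
    if save: cv2.imwrite(f"pics/{save}.png",im)
    return im,cm
def blobs(im,lo,hi,amin):
    m=cv2.inRange(cv2.cvtColor(im,cv2.COLOR_BGR2HSV),lo,hi)
    n,l,st,ce=cv2.connectedComponentsWithStats(m)
    return [np.argwhere(l==i)[:,::-1] for i in range(1,n) if st[i,4]>=amin]
def spoon(px,cm,z):
    """length, mid-length point, yaw of +x (to the wide bowl end)"""
    p=ray(px,cm,z);c=p.mean(0);ax=np.linalg.svd(p-c,full_matrices=False)[2][0]
    t=(p-c)@ax;w=(p-c)@np.array([-ax[1],ax[0]])
    lo,hi=t.min(),t.max();k=.25*(hi-lo)
    if np.ptp(w[t<lo+k])>np.ptp(w[t>hi-k]): ax=-ax;lo,hi=-hi,-lo;t=-t
    # axis through the handle: fit of the handle part and the bowl
    return hi-lo,c+ax*(lo+hi)/2,np.arctan2(ax[1],ax[0]),np.ptp(w)
def rows(targets):
    """targets: (x,y,z,yaw) world; yaw = heading of tool y (rad). Relative rows."""
    s=ctrl.get_state();p=s["position"];r=R.from_quat(s["eef_rot"]);m=r.as_matrix()
    print("now",p.round(1),"yaw %.3f"%np.arctan2(m[1,1],m[0,1]),"t %.1f"%s["time"],"open %.1f"%s["opening"],"j",s["joint_positions"].round(2),"F",s["force"].round(1))
    for t in targets:
        d=r.inv().apply(np.array(t[:3])-p)/300
        y=t[3];ty=np.array([np.cos(y),np.sin(y),0]);tz=np.array([0,0,-1.])
        w=(r.inv()*R.from_matrix(np.c_[np.cross(ty,tz),ty,tz])).as_rotvec()/np.pi
        print(t,"->",np.r_[d,w].round(4).tolist())
E
python3 - <<'E'
from h import *
import cv2
im=cv2.imread("pics/top0.png");cm=cam("top")
for b in blobs(im,(5,100,60),(20,255,255),60):
    b=b[:];L,c,y,w=spoon(b,cm,8)
    print(len(b),b.mean(0).round(),"L %.0f w %.0f"%(L,w),c.round(1),"yaw %.3f"%y)
print("handle ends",ray([[331,170],[377,171]],cm,52),"tin",ray([[251,160]],cm,45),"unit top front edge",ray([[293,147],[414,147],[293,53]],cm,90))
E
```

```text
11384 [348. 104.] L 879 w 443 [837.5 -82.5] yaw -1.850
116 [509.  51.] L 191 w 6 [ 955.  -673.7] yaw 1.579
305 [69. 54.] L 400 w 6 [954.9 546.4] yaw 1.567
631 [217.  80.] L 89 w 73 [872.6 143.3] yaw -2.733
4484 [497. 137.] L 308 w 125 [ 706.6 -611.3] yaw 3.132
468 [158. 156.] L 173 w 41 [641.3 291.8] yaw -0.005
292 [189. 156.] L 145 w 30 [641.9 209.5] yaw 0.128
293 [220. 157.] L 143 w 30 [638.2 130.7] yaw -0.036
186 [ 78. 161.] L 45 w 36 [642.3 502.8] yaw -1.641
1105 [113. 225.] L 127 w 57 [473.  397.1] yaw 0.037
485 [217. 234.] L 172 w 40 [431.8 134. ] yaw -0.134
339 [149. 234.] L 141 w 34 [435.3 306.2] yaw -0.102
315 [248. 235.] L 143 w 34 [430.8  51.4] yaw 0.212
568 [555. 242.] L 169 w 33 [ 410.6 -723.9] yaw -0.095
324 [181. 236.] L 142 w 33 [429.6 221.3] yaw 0.187
2156 [  9. 352.] L 273 w 60 [154.4 624.5] yaw 0.061
handle ends [[ 600.11470789 -156.34001747]
 [ 596.54993199 -271.68205629]] tin [[630.16733206  44.81549635]] unit top front edge [[ 647.85165357  -60.24347521]
 [ 645.46621321 -355.11780084]
 [ 900.08575215  -64.44038398]]
```

```bash
python3 - <<'E'
import cv2
im=cv2.imread("pics/top0.png")[110:345,70:420]
cv2.imwrite("pics/crop0.png",cv2.resize(im,(800,537),interpolation=cv2.INTER_CUBIC))
E
```

```text
(no output)
```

View pics/crop0.png

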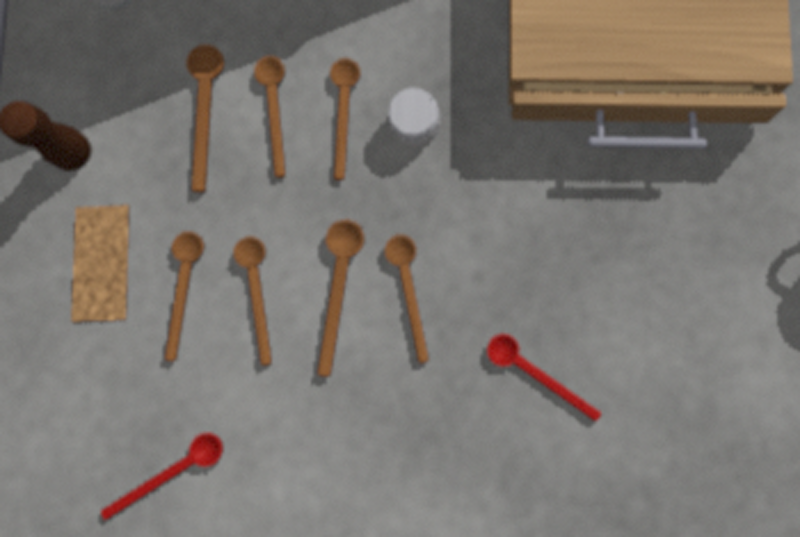

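Choice: the five ~143 mm wooden spoons are the middle-size ones. The two ~173 mm ones, at (158,156) and (217,234), are the large ones and stay. In the crop, the red spoons at about (205,450) and (502,350) are clearly red. First I hover behind the drawer bar with the fingers shut.

```bash
python3 - <<'E'
from h import *
rows([(500,200,190,1.5),(618,-217,150,1.556)])
E
```

```text
now [153.7 631.  188. ] yaw 1.332 t 0.1 open 87.3 j [-1.32  0.32 -0.07  1.45  0.02  1.37 -0.06] F [ 0.2 -1.  -0.2]
(500, 200, 190, 1.5) -> [-1.4614, -1.123, -0.0046, -0.0005, -0.0, -0.0534]
(618, -217, 150, 1.556) -> [-2.1723, -2.3804, 0.1309, -0.0005, -0.0, -0.0713]
```

Call:
servo_tool([
  [-0.75,-0.6,0,0,0,0,1],
  [-0.75,-0.6,0,0,0,0,1],
  [-0.75,-0.6,0,0,0,0,1],
  [-0.75,-0.6,0,0,0,0,1],
  [-0.75,-0.6,0,0,0,0,1],
  [-0.75,-0.6,0,0,0,0,1],
  [-0.75,-0.6,0,0,0,0,1],
  [-0.75,-0.6,0,0,0,0,1],
])

```text
time: 0.77
position: [336.5, 395.5, 189.0]
eef_rot: [0.125, 0.992, -0.002, 0.002]
force: [0.7, 0.5, -0.3]
opening: 41.6
finger_force: 0.0
```

Call:
servo_tool([
  [-0.75,-0.9,0,0,0,0,1],
  [-0.75,-0.9,0,0,0,0,1],
  [-0.75,-0.9,0,0,0,0,1],
  [-0.75,-0.9,0,0,0,0,1],
  [-0.75,-0.9,0,0,0,0,1],
  [-0.75,-0.9,0,0,0,0,1],
  [-0.75,-0.9,0,0,0,0,1],
  [-0.75,-0.9,0,0,0,0,1],
  [-0.75,-0.9,0,0,0,0,1],
])

```text
time: 1.52
position: [486.3, 81.7, 189.1]
eef_rot: [0.123, 0.992, -0.001, 0.001]
force: [0.4, -0.8, 0.4]
opening: 0.3
finger_force: 0.0
```

Call:
servo_tool([
  [-0.67,-0.88,0,0,0,-0.0713,1],
  [-0.67,-0.88,0,0,0,-0.0713,1],
  [-0.67,-0.88,0,0,0,-0.0713,1],
  [-0.67,-0.88,0,0,0,-0.0713,1],
  [-0.67,-0.88,0,0,0,-0.0713,1],
  [-0.67,-0.88,0,0,0,-0.0713,1],
  [-0.67,-0.88,0,0,0,-0.0713,1],
  [-0.67,-0.88,0,0,0,-0.0713,1],
  [-0.67,-0.88,0,0,0,-0.0713,1],
  [-0.67,-0.88,0,0,0,-0.0713,1],
])

```text
time: 2.35
position: [616.7, -221.1, 187.8]
eef_rot: [0.011, 1.0, -0.002, -0.001]
force: [-1.2, 0.2, -0.2]
opening: 0.4
finger_force: 0.0
```

```bash
python3 - <<'E'
from h import *
im,cm=snap("wrist","w1")
rows([(618,-217,120,1.556),(618,-217,38,1.556)])
E
```

```text
now [ 616.8 -217.8  187.9] yaw 1.553 t 2.4 open 0.5 j [-0.24  0.39  0.71  1.46 -0.25  1.39  2.04] F [-0.5  0.8  0.2]
(618, -217, 120, 1.556) -> [-0.0044, 0.0028, 0.2263, -0.0002, -0.0007, -0.0011]
(618, -217, 38, 1.556) -> [-0.005, 0.003, 0.4997, -0.0002, -0.0007, -0.0011]
```

View pics/w1.png

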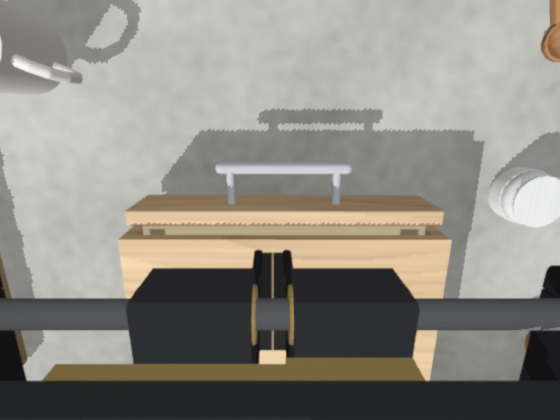

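The wrist view has the bar at row 169, columns 217–350, with the drawer front's upper edge at row 196. The tool is over the unit and the mug is at upper left.

```bash
python3 - <<'E'
from h import *
cm=cam("wrist")
print(ray([[217,169],[350,169],[283.5,169]],cm,54),ray([[135,196],[434,196],[135,211],[434,211]],cm,78))
E
```

```text
[[ 593.04968806 -269.03641765]
 [ 595.47965789 -142.90524401]
 [ 594.26465727 -205.97164582]] [[ 611.97012066 -340.49312565]
 [ 617.15332943  -71.52655502]
 [ 626.02816961 -342.36431476]
 [ 631.27940314  -69.91184976]]
```

Call:
servo_tool([
  [0.006,0.022,0.2,0,0,0,1],
  [0.006,0.022,0.2,0,0,0,1],
  [0.006,0.022,0.3,0,0,0,1],
  [0.006,0.022,0.4,0,0,0,1],
  [0.006,0.022,0.48,0,0,0,1],
  [0.006,0.022,0.5,0,0,0,1],
  [0.006,0.022,0.5,0,0,0,1],
])

```text
time: 2.98
position: [614.3, -206.2, 37.0]
eef_rot: [0.006, 1.0, 0.001, -0.002]
force: [0.3, 0.8, -0.4]
opening: 0.7
finger_force: 0.0
```

Call:
servo_tool([
  [0.03,0,0,0,0,0,1],
  [0.08,0,0,0,0,0,1],
  [0.14,0,0,0,0,0,1],
  [0.21,0,0,0,0,0,1],
  [0.28,0,0,0,0,0,1],
  [0.35,0,0,0,0,0,1],
  [0.42,0,0,0,0,0,1],
  [0.48,0,0,0,0,0,1],
  [0.53,0,0,0,0,0,1],
  [0.57,0,0,0,0,0,1],
  [0.59,0,0,0,0,0,1],
  [0.6,0,0,0,0,0,1],
  [0.605,0,0,0,0,0,1],
  [0.605,0,0,0,0,0,1],
  [0.605,0,0,0,0,0,1],
])

```text
time: 4.23
position: [435.1, -206.9, 39.4]
eef_rot: [0.007, 1.0, -0.0, 0.001]
force: [-0.2, 0.7, -0.2]
opening: 0.1
finger_force: 0.0
```

Next I centre in the gap (a little forward), then rise and look with the top and wrist cameras.

Call:
servo_tool([
  [-0.02,0,0,0,0,0,1],
  [-0.02,0,0,0,0,0,1],
  [-0.02,0,-0.12,0,0,0,1],
  [-0.02,0,-0.25,0,0,0,1],
  [-0.02,0,-0.38,0,0,0,1],
  [-0.02,0,-0.5,0,0,0,1],
  [-0.1,0.1,-0.65,0,0,0,1],
  [-0.1,0.1,-0.75,0,0,0,1],
  [-0.1,0.1,-0.75,0,0,0,1],
  [-0.1,0.1,-0.75,0,0,0,0.8],
  [-0.1,0.1,-0.75,0,0,0,0.6],
])

```text
time: 5.15
position: [464.6, -177.5, 263.4]
eef_rot: [0.007, 1.0, -0.0, -0.0]
force: [-0.4, -0.3, -0.6]
opening: 7.5
finger_force: 0.0
```

```bash
python3 - <<'E'
from h import *
im,cm=snap("wrist","w2");im2,_=snap("top","t2")
cv2.imwrite("pics/w2t2.png",np.vstack([cv2.resize(im,(400,300)),cv2.resize(im2[90:300,200:480],(400,300))]))
rows([])
E
```

```text
now [ 463.6 -177.6  262.2] yaw 1.555 t 5.2 open 14.3 j [-0.41 -0.07  0.69  1.72  0.04  1.47  1.83] F [-0.6 -0.1 -0.8]
```

View pics/w2t2.png

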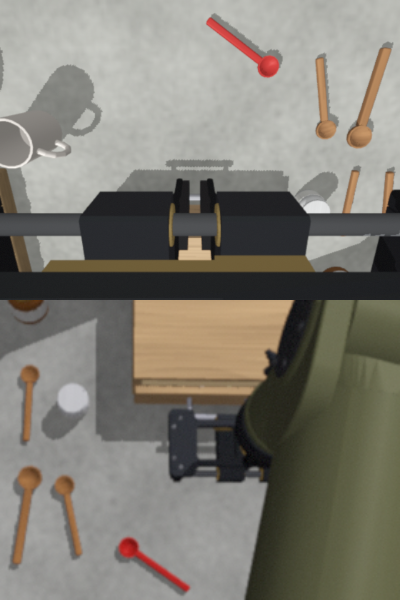

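```bash
python3 - <<'E'
from h import *
im,cm=snap("scene","s2");im2=cv2.imread("pics/t2.png")
cv2.imwrite("pics/s2c.png",np.hstack([cv2.resize(im[150:350,80:340],(390,300)),cv2.resize(im2[90:240,280:480],(400,300))]))
E
```

```text
(no output)
```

View pics/s2c.png

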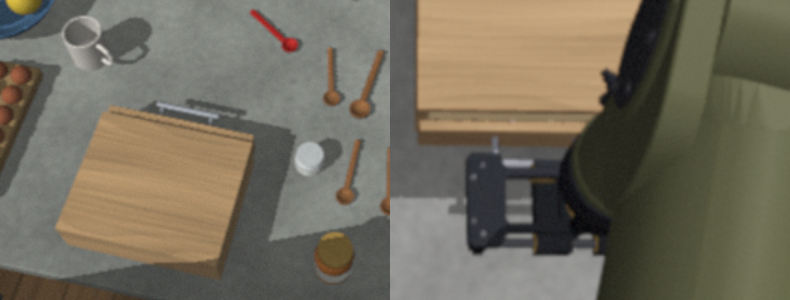

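```bash
python3 - <<'E'
from h import *
a=cv2.imread("pics/scene0.png");b=cv2.imread("pics/s2.png")
cv2.imwrite("pics/cmp.png",np.hstack([cv2.resize(x[205:255,160:260],(400,300),interpolation=cv2.INTER_CUBIC) for x in(a,b)]))
def proj(P,cm):
    c,M=cm;q=np.linalg.inv(M)@np.r_[P,1];return c["cx"]+c["fx"]*q[0]/-q[2],c["cy"]-c["fy"]*q[1]/-q[2]
for y in(-270,-210,-150):print(proj([596,y,52],cam("scene")),proj([416,y,52],cam("scene")))
print(proj([460,-177,263],cam("scene")))
E
```

```text
(np.float64(185.9716011973801), np.float64(219.39751119284426)) (np.float64(202.66358357049643), np.float64(170.92256110631905))
(np.float64(205.1712874693742), np.float64(223.0360242828626)) (np.float64(220.89857234422797), np.float64(174.18765926906852))
(np.float64(224.521295554496), np.float64(226.70302470736294)) (np.float64(239.26867004712227), np.float64(177.4769496000641))
(np.float64(220.92071075226622), np.float64(146.66575539028452))
```

View pics/cmp.png

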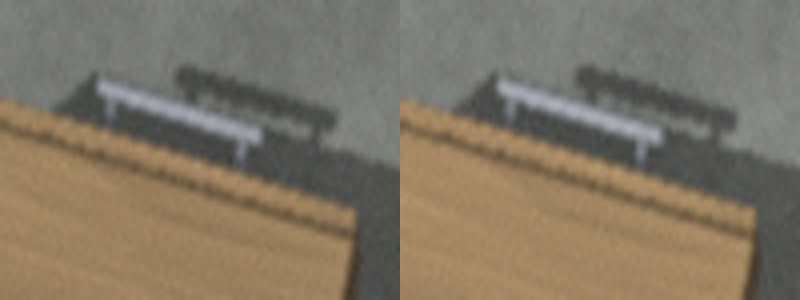

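```bash
python3 - <<'E'
from h import *
b=cv2.imread("pics/s2.png")
def proj(P,cm):
    c,M=cm;q=np.linalg.inv(M)@np.r_[P,1];return c["cx"]+c["fx"]*q[0]/-q[2],c["cy"]-c["fy"]*q[1]/-q[2]
u,v=proj([463.6,-177.6,262.2],cam("scene"));cv2.drawMarker(b,(int(u),int(v)),(0,255,0),0,6,1)
cv2.imwrite("pics/tcp.png",cv2.resize(b[60:260,100:340],(720,600)))
rows([(560,-209,270,1.555),(614,-209,100,1.555),(614,-209,35,1.555)])
E
```

```text
now [ 463.5 -177.6  262.2] yaw 1.555 t 5.3 open 17.9 j [-0.41 -0.07  0.69  1.72  0.04  1.47  1.83] F [-0.1 -0.4  0.8]
(560, -209, 270, 1.555) -> [-0.3232, -0.0995, -0.0269, 0.0001, -0.001, -0.0]
(614, -209, 100, 1.555) -> [-0.5049, -0.0967, 0.5392, 0.0001, -0.001, -0.0]
(614, -209, 35, 1.555) -> [-0.5056, -0.0967, 0.7559, 0.0001, -0.001, -0.0]
```

View pics/tcp.png

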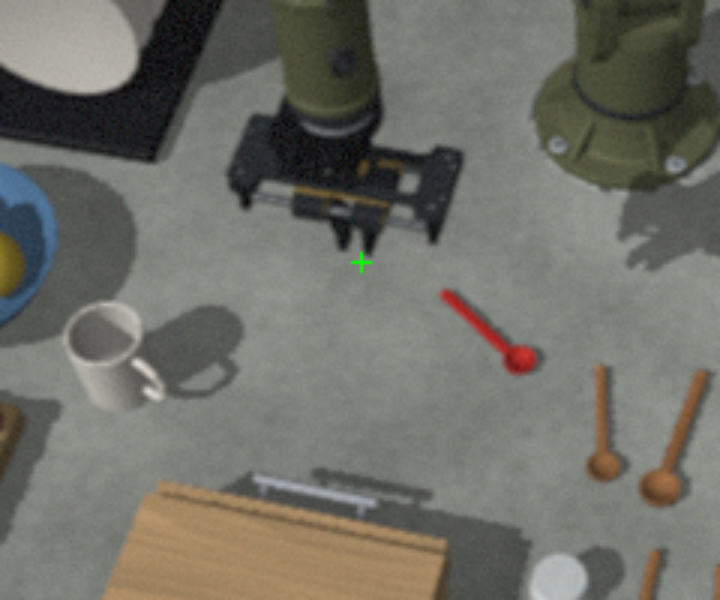

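The drawer is still shut: the bar is unmoved at scene (205,223). The TCP projects about 5 px below the visible tips, so the tips may have passed over the bar. I'll check the tip height by touching the worktop gently at a free spot.

Call:
servo_tool([
  [-0.2,-0.1,0.1,0,0,0,1],
  [-0.2,-0.1,0.24,0,0,0,1],
  [-0.2,-0.1,0.38,0,0,0,1],
  [-0.2,-0.1,0.52,0,0,0,1],
  [-0.2,-0.1,0.66,0,0,0,1],
  [-0.2,-0.1,0.78,0,0,0,1],
  [-0.2,-0.1,0.81,0,0,0,1],
  [-0.2,-0.1,0.82,0,0,0,1],
  [-0.2,-0.1,0.83,0,0,0,1],
  [-0.2,-0.1,0.83,0,0,0,1],
])

```text
time: 6.13
position: [524.5, -208.8, 15.5]
eef_rot: [0.008, 1.0, -0.0, 0.0]
force: [-0.0, -0.1, 0.5]
opening: 0.8
finger_force: 0.0
```

```bash
python3 - <<'E'
from h import *
rows([])
b,cm=snap("scene","s3");
def proj(P,cm):
    c,M=cm;q=np.linalg.inv(M)@np.r_[P,1];return c["cx"]+c["fx"]*q[0]/-q[2],c["cy"]-c["fy"]*q[1]/-q[2]
u,v=proj(ctrl.get_state()["position"],cm);cv2.drawMarker(b,(int(round(u)),int(round(v))),(0,255,0),0,5,1)
cv2.imwrite("pics/tcp3.png",cv2.resize(b[120:250,150:300],(692,600),interpolation=cv2.INTER_CUBIC))
E
```

```text
now [ 524.5 -208.8   15.5] yaw 1.555 t 6.1 open 0.8 j [-0.28  0.35  0.72  1.88 -0.27  1.01  2.11] F [-0.  -0.1  0.5]
```

View pics/tcp3.png

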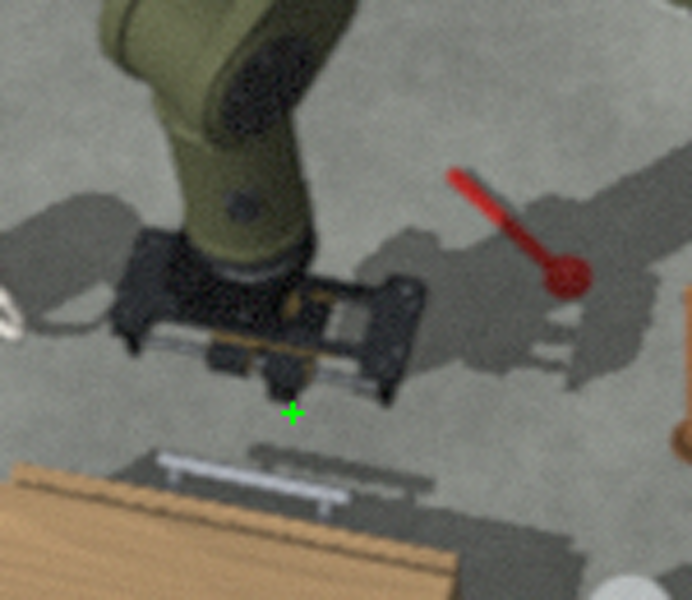

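Call:
servo_tool([
  [0,0,0.01,0,0,0,1],
  [0,0,0.02,0,0,0,1],
  [0,0,0.027,0,0,0,1],
  [0,0,0.034,0,0,0,1],
  [0,0,0.034,0,0,0,1],
])

```text
time: 6.6
position: [524.2, -208.0, 4.6]
eef_rot: [0.007, 1.0, 0.0, -0.0]
force: [-0.9, -0.3, 0.6]
opening: 0.1
finger_force: 0.0
```

Call:
servo_tool([
  [0,0,0.006,0,0,0,1],
  [0,0,0.012,0,0,0,1],
  [0,0,0.012,0,0,0,1],
])

```text
time: 6.85
position: [524.0, -208.1, 0.8]
eef_rot: [0.007, 1.0, 0.0, -0.0]
force: [-0.7, 0.2, 0.1]
opening: 0.2
finger_force: 0.0
```

Call:
servo_tool([
  [0,0,0.006,0,0,0,1],
  [0,0,0.01,0,0,0,1],
  [0,0,0.01,0,0,0,1],
])

```text
time: 7.1
position: [524.0, -208.1, -2.2]
eef_rot: [0.007, 1.0, 0.0, -0.0]
force: [-0.0, 0.6, 0.1]
opening: 0.0
finger_force: 0.0
```

Call:
servo_tool([
  [0,0,0.006,0,0,0,1],
  [0,0,0.01,0,0,0,1],
  [0,0,0.01,0,0,0,1],
])

```text
time: 7.35
position: [524.1, -208.1, -5.1]
eef_rot: [0.007, 1.0, 0.0, -0.0]
force: [-0.3, -0.3, 0.6]
opening: 0.4
finger_force: 0.0
```

Call:
servo_tool([
  [0,0,0.006,0,0,0,1],
  [0,0,0.01,0,0,0,1],
  [0,0,0.01,0,0,0,1],
])

```text
time: 7.6
position: [524.0, -208.0, -8.2]
eef_rot: [0.007, 1.0, 0.0, -0.0]
force: [0.3, -0.4, -0.1]
opening: 0.8
finger_force: 0.0
```

Call:
servo_tool([
  [0,0,0.006,0,0,0,1],
  [0,0,0.01,0,0,0,1],
  [0,0,0.01,0,0,0,1],
])

```text
time: 7.85
position: [524.0, -208.1, -11.1]
eef_rot: [0.007, 1.0, 0.0, -0.0]
force: [0.5, -0.3, -0.5]
opening: 0.4
finger_force: 0.0
```

Call:
servo_tool([
  [0,0,0.005,0,0,0,1],
  [0,0,0.007,0,0,0,1],
  [0,0,0.007,0,0,0,1],
])

```text
time: 8.1
position: [524.1, -208.1, -13.1]
eef_rot: [0.007, 1.0, 0.0, -0.0]
force: [-0.6, 0.5, 0.1]
opening: 0.5
finger_force: 0.0
```

Call:
servo_tool([
  [0,0,0.005,0,0,0,1],
  [0,0,0.007,0,0,0,1],
  [0,0,0.007,0,0,0,1],
])

```text
time: 8.35
position: [524.1, -208.1, -15.2]
eef_rot: [0.007, 1.0, 0.0, -0.0]
force: [-0.2, 0.1, -0.4]
opening: 0.4
finger_force: 0.0
```

```bash
python3 - <<'E'
from h import *
rows([])
b,cm=snap("scene","s4");cv2.imwrite("pics/tcp4.png",cv2.resize(b[120:250,150:300],(692,600),interpolation=cv2.INTER_CUBIC))
E
```

```text
now [ 524.1 -208.1  -15.2] yaw 1.556 t 8.3 open 0.4 j [-0.26  0.4   0.7   1.9  -0.31  0.95  2.14] F [-0.2  0.1 -0.4]
```

View pics/tcp4.png

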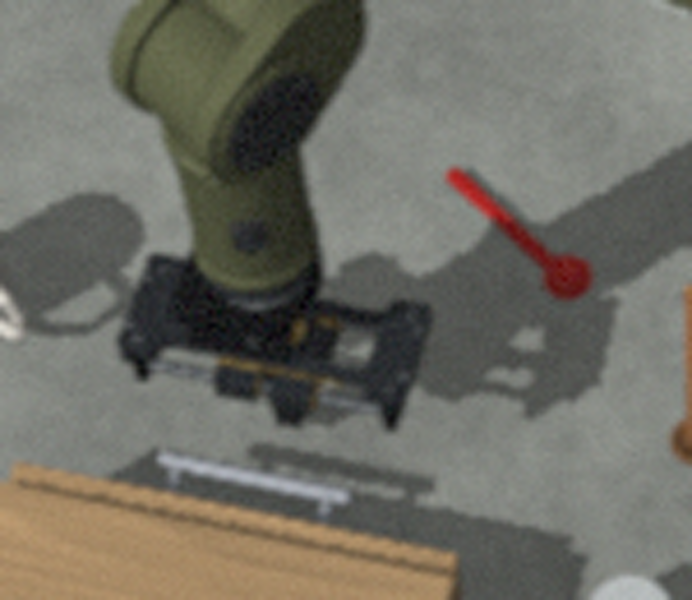

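```bash
python3 - <<'E'
from h import *
cm=cam("scene")
def z_at(u,v,x):
    a=ray([[u,v]],cm,0)[0];b=ray([[u,v]],cm,100)[0];k=(x-a[0])/(b[0]-a[0]);return 100*k,a[1]+k*(b[1]-a[1])
for x in(524,533):print(z_at(213.3,211.9,x), z_at(150+290/4.613,120+402/4.613,x))
E
```

```text
(np.float64(-4.493483853040306), np.float64(-211.19607697960984)) (np.float64(26.118480066300307), np.float64(-209.14130383826085))
(np.float64(12.560721576658656), np.float64(-206.76131003492958)) (np.float64(42.80719001355131), np.float64(-204.73107012191568))
```

Call:
servo_tool([
  [0,0,0.006,0,0,0,1],
  [0,0,0.012,0,0,0,1],
  [0,0,0.012,0,0,0,1],
])

```text
time: 8.65
position: [524.0, -208.0, -19.0]
eef_rot: [0.007, 1.0, 0.0, -0.0]
force: [-0.3, -0.0, -0.3]
opening: 0.8
finger_force: 0.0
```

Call:
servo_tool([
  [0,0,0.005,0,0,0,1],
  [0,0,0.008,0,0,0,1],
  [0,0,0.008,0,0,0,1],
])

```text
time: 8.9
position: [524.1, -208.1, -21.3]
eef_rot: [0.007, 1.0, 0.0, -0.0]
force: [-0.5, 0.1, -0.5]
opening: 0.4
finger_force: 0.0
```

Call:
servo_tool([
  [0,0,0.005,0,0,0,1],
  [0,0,0.008,0,0,0,1],
  [0,0,0.008,0,0,0,1],
])

```text
time: 9.15
position: [524.1, -208.1, -23.7]
eef_rot: [0.007, 1.0, 0.0, -0.0]
force: [-0.8, -0.0, -0.2]
opening: 0.5
finger_force: 0.0
```

Call:
servo_tool([
  [0,0,0.005,0,0,0,1],
  [0,0,0.008,0,0,0,1],
  [0,0,0.008,0,0,0,1],
])

```text
time: 9.4
position: [524.1, -208.1, -26.1]
eef_rot: [0.007, 1.0, 0.0, -0.0]
force: [-0.4, -0.1, -0.3]
opening: 0.6
finger_force: 0.0
```

Call:
servo_tool([
  [0,0,0.005,0,0,0,1],
  [0,0,0.008,0,0,0,1],
  [0,0,0.008,0,0,0,1],
])

```text
time: 9.65
position: [524.1, -208.1, -28.5]
eef_rot: [0.007, 1.0, 0.0, -0.0]
force: [0.3, -0.6, -0.1]
opening: 0.2
finger_force: 0.0
```

Call:
servo_tool([
  [0,0,0.005,0,0,0,1],
  [0,0,0.008,0,0,0,1],
  [0,0,0.008,0,0,0,1],
])

```text
time: 9.9
position: [524.1, -208.1, -30.9]
eef_rot: [0.007, 1.0, 0.0, -0.0]
force: [-0.7, 0.0, -0.5]
opening: 0.6
finger_force: 0.0
```

Call:
servo_tool([
  [0,0,0.005,0,0,0,1],
  [0,0,0.008,0,0,0,1],
  [0,0,0.008,0,0,0,1],
])

```text
time: 10.15
position: [524.2, -208.2, -33.1]
eef_rot: [0.007, 1.0, 0.0, -0.0]
force: [0.4, 0.3, 0.1]
opening: 0.3
finger_force: 0.0
```

```bash
python3 - <<'E'
from h import *
rows([])
a,cm=snap("scene","s5");w,_=snap("wrist","w5")
cv2.imwrite("pics/v5.png",np.hstack([cv2.resize(a[180:240,180:260],(400,300),interpolation=cv2.INTER_CUBIC),cv2.resize(w[110:320,130:410],(400,300))]))
E
```

```text
now [ 524.2 -208.2  -33.1] yaw 1.556 t 10.2 open 0.3 j [-0.24  0.42  0.68  1.91 -0.33  0.92  2.15] F [0.4 0.3 0.1]
```

View pics/v5.png

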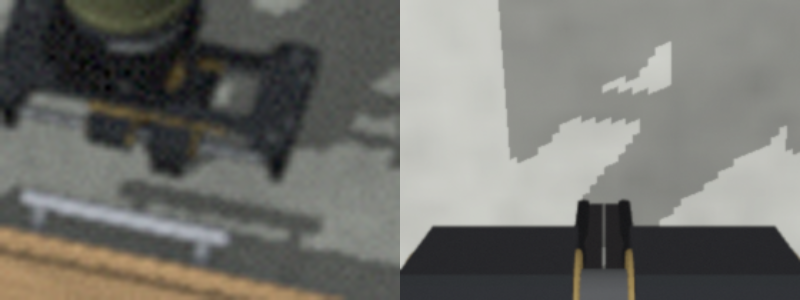

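Call:
servo_tool([
  [0,0,0.005,0,0,0,1],
  [0,0,0.008,0,0,0,1],
  [0,0,0.008,0,0,0,1],
])

```text
time: 10.5
position: [524.3, -208.1, -33.2]
eef_rot: [0.008, 1.0, 0.001, -0.0]
force: [-6.8, 2.5, 20.8]
opening: 0.4
finger_force: 9.6
```

Call:
servo_tool([
  [0,0,0.005,0,0,0,1],
  [0,0,0.008,0,0,0,1],
  [0,0,0.008,0,0,0,1],
])

```text
time: 10.75
position: [524.4, -208.1, -33.3]
eef_rot: [0.008, 1.0, 0.002, -0.0]
force: [-13.0, 4.8, 37.2]
opening: 0.3
finger_force: 19.0
```

Call:
servo_tool([
  [0,0,0.005,0,0,0,1],
  [0,0,0.008,0,0,0,1],
  [0,0,0.008,0,0,0,1],
])

```text
time: 11.0
position: [524.4, -208.0, -33.4]
eef_rot: [0.008, 1.0, 0.003, -0.0]
force: [-20.4, 9.0, 56.5]
opening: 0.6
finger_force: 28.3
```

Contact came at state z = −33, so the tips sit 33 mm above the reported TCP and are laterally true (the wrist view agrees). The first hook therefore passed over the bar. From here on, tip z = state z + 33.

Call:
servo_tool([
  [0,0,-0.08,0,0,0,1],
  [0,0,-0.2,0,0,0,1],
  [0,0,-0.34,0,0,0,1],
  [-0.1,0,-0.44,0,0,0,1],
  [-0.22,0,-0.44,0,0,0,1],
  [-0.29,0,-0.44,0,0,0,1],
  [-0.29,0,-0.44,0,0,0,1],
  [-0.29,0,-0.44,0,0,0,1],
])

```text
time: 11.67
position: [611.5, -209.2, 91.1]
eef_rot: [0.007, 1.0, -0.0, -0.001]
force: [-1.0, 0.4, -1.4]
opening: 0.5
finger_force: 0.0
```

```bash
python3 - <<'E'
from h import *
rows([(614,-209,22,1.555),(614,-209,2,1.555),(431,-207,2,1.555)])
E
```

```text
now [ 611.5 -209.2   91.1] yaw 1.557 t 11.7 open 0.5 j [-0.26  0.44  0.71  1.6  -0.3   1.21  2.07] F [-1.   0.4 -1.4]
(614, -209, 22, 1.555) -> [-0.0087, 0.0009, 0.2302, -0.0002, -0.0004, 0.0007]
(614, -209, 2, 1.555) -> [-0.0088, 0.0009, 0.2969, -0.0002, -0.0004, 0.0007]
(431, -207, 2, 1.555) -> [0.6012, -0.0007, 0.2977, -0.0002, -0.0004, 0.0007]
```

Call:
servo_tool([
  [-0.009,0,0.06,0,0,0,1],
  [-0.009,0,0.1,0,0,0,1],
  [-0.009,0,0.14,0,0,0,1],
  [-0.009,0,0.18,0,0,0,1],
  [-0.009,0,0.22,0,0,0,1],
  [-0.009,0,0.26,0,0,0,1],
  [-0.009,0,0.29,0,0,0,1],
  [-0.009,0,0.29,0,0,0,1],
  [-0.009,0,0.29,0,0,0,1],
])

```text
time: 12.42
position: [613.5, -209.5, 4.1]
eef_rot: [0.007, 1.0, 0.0, -0.001]
force: [0.4, -0.1, 0.4]
opening: 0.6
finger_force: 0.0
```

Call:
servo_tool([
  [0.03,0,0,0,0,0,1],
  [0.07,0,0,0,0,0,1],
  [0.12,0,0,0,0,0,1],
  [0.18,0,0,0,0,0,1],
  [0.24,0,0,0,0,0,1],
  [0.3,0,0,0,0,0,1],
  [0.36,0,0,0,0,0,1],
  [0.42,0,0,0,0,0,1],
  [0.48,0,0,0,0,0,1],
  [0.53,0,0,0,0,0,1],
  [0.57,0,0,0,0,0,1],
  [0.59,0,0,0,0,0,1],
  [0.6,0,0,0,0,0,1],
  [0.6,0,0,0,0,0,1],
  [0.6,0,0,0,0,0,1],
])

```text
time: 13.67
position: [436.9, -207.0, 5.9]
eef_rot: [0.007, 1.0, -0.0, 0.003]
force: [5.6, 0.0, -3.5]
opening: 0.2
finger_force: 2.6
```

Call:
servo_tool([
  [-0.03,0,0,0,0,0,1],
  [-0.03,0,0,0,0,0,1],
  [-0.03,0,-0.1,0,0,0,1],
  [-0.03,0,-0.22,0,0,0,1],
  [-0.03,0,-0.34,0,0,0,1],
  [-0.15,0,-0.46,0,0,0,1],
  [-0.28,0,-0.58,0,0,0,1],
  [-0.42,0,-0.7,0,0,0,1],
  [-0.5,0,-0.78,0,0,0,0.7],
  [-0.5,0,-0.78,0,0,0,0.5],
  [-0.5,0,-0.78,0,0,0,0.5],
])

```text
time: 14.58
position: [589.5, -208.4, 242.1]
eef_rot: [0.005, 1.0, -0.002, 0.003]
force: [0.0, 0.8, 1.0]
opening: 12.9
finger_force: 0.0
```

```bash
python3 - <<'E'
from h import *
w,_=snap("wrist","w6");rows([])
E
```

```text
now [ 586.3 -209.1  239.9] yaw 1.558 t 14.6 open 16.8 j [-0.33  0.3   0.79  1.47 -0.21  1.46  2.02] F [ 1.  -0.5 -1.2]
```

View pics/w6.png

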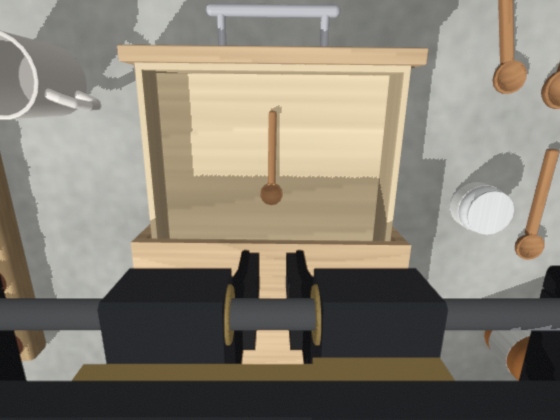

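The wrist view shows the drawer open, with the bar at (272,11). The small spoon is inside with its handle end at (272,110) and bowl at (271,194), so the bowl already points to the back (+x). No half turn is needed. The can is at (485,208).

```bash
python3 - <<'E'
from h import *
cm=cam("wrist");im=cv2.imread("pics/w6.png")
hsv=cv2.cvtColor(im,cv2.COLOR_BGR2HSV);print([hsv[y,x].tolist() for y,x in((150,272),(194,271),(150,300),(200,300))])
for s in(150,):
    roi=np.zeros_like(im);roi[95:215,200:350]=im[95:215,200:350]
    for b in blobs(roi,(3,s,30),(20,255,230),60):
        print(len(b),b.min(0),b.max(0),spoon(b,cm,29))
print("bar",ray([[208,11],[337,12]],cm,54),"floor corners",ray([[165,241],[387,241]],cm,22),ray([[188,70],[388,73]],cm,22), "front top",ray([[120,48],[425,53]],cm,78))
rows([])
E
```

```text
[[14, 126, 168], [14, 131, 130], [19, 59, 232], [19, 71, 169]]
bar [[ 418.06012858 -268.59787956]
 [ 420.7318807  -143.61834292]] floor corners [[ 669.10478634 -345.90890626]
 [ 672.87321461  -64.65809937]] [[ 468.0251581  -299.66637672]
 [ 474.22701283  -79.81857974]] front top [[ 453.08413852 -349.01461109]
 [ 461.45391484  -63.86361739]]
now [ 586.3 -209.1  239.9] yaw 1.558 t 14.6 open 16.8 j [-0.33  0.3   0.79  1.47 -0.21  1.46  2.02] F [ 1.  -0.5 -1.2]
```

```bash
python3 - <<'E'
from h import *
cm=cam("wrist");im=cv2.imread("pics/w6.png")
roi=np.zeros_like(im);roi[95:225,200:350]=im[95:225,200:350]
for b in blobs(roi,(3,100,30),(17,255,240),60):
    print(len(b),b.min(0),b.max(0),spoon(b,cm,28))
rows([])
E
```

```text
885 [260 111] [282 204] (np.float64(108.11054139190036), array([ 566.50996278, -209.38477688]), np.float64(-0.030913324256505906), np.float64(26.376147967257197))
now [ 586.3 -209.1  239.9] yaw 1.558 t 14.6 open 16.8 j [-0.33  0.3   0.79  1.47 -0.21  1.46  2.02] F [ 1.  -0.5 -1.2]
```

```bash
python3 - <<'E'
from h import *
rows([(570.5,-209.5,60,1.54),(570.5,-209.5,-9.5,1.54)])
E
```

```text
now [ 586.3 -209.1  239.9] yaw 1.558 t 14.6 open 16.8 j [-0.33  0.3   0.79  1.47 -0.21  1.46  2.02] F [ 1.  -0.5 -1.2]
(570.5, -209.5, 60, 1.54) -> [0.0535, -0.0006, 0.5994, -0.0008, 0.0005, 0.0056]
(570.5, -209.5, -9.5, 1.54) -> [0.0539, -0.0001, 0.8311, -0.0008, 0.0005, 0.0056]
```

Call:
servo_tool([
  [0.053,0,0.1,0,0,0.0056,0.6],
  [0.053,0,0.2,0,0,0.0056,0.6],
  [0.053,0,0.32,0,0,0.0056,0.6],
  [0.053,0,0.44,0,0,0.0056,0.6],
  [0.053,0,0.54,0,0,0.0056,0.6],
  [0.053,0,0.62,0,0,0.0056,0.6],
  [0.053,0,0.65,0,0,0.0056,0.6],
  [0.053,0,0.65,0,0,0.0056,0.6],
  [0.053,0,0.65,0,0,0.0056,0.6],
])

```text
time: 15.38
position: [567.4, -209.2, 44.1]
eef_rot: [0.017, 1.0, -0.0, -0.0]
force: [-0.2, -0.4, 1.3]
opening: 34.9
finger_force: 0.0
```

```bash
python3 - <<'E'
from h import *
rows([(570.5,-209.5,-9.5,1.54)])
E
```

```text
now [ 567.4 -209.2   44.1] yaw 1.538 t 15.4 open 34.9 j [-0.29  0.41  0.74  1.76 -0.31  1.1   2.09] F [-0.2 -0.4  1.3]
(570.5, -209.5, -9.5, 1.54) -> [-0.0103, -0.0006, 0.1785, -0.0, -0.0002, -0.0007]
```

Call:
servo_tool([
  [-0.01,0,0.06,0,0,0,0.6],
  [-0.01,0,0.12,0,0,0,0.6],
  [-0.01,0,0.16,0,0,0,0.6],
  [-0.01,0,0.178,0,0,0,0.6],
  [-0.01,0,0.178,0,0,0,0.6],
  [-0.01,0,0.178,0,0,0,1],
  [-0.01,0,0.178,0,0,0,1],
  [-0.01,0,0.178,0,0,0,1],
  [-0.01,0,0.178,0,0,0,1],
  [-0.01,0,0.178,0,0,0,1],
  [-0.01,0,0.178,0,0,0,1],
  [-0.01,0,0.178,0,0,0,1],
], force=25)

```text
time: 16.38
position: [571.5, -209.0, -9.1]
eef_rot: [0.016, 1.0, 0.0, 0.0]
force: [0.2, 0.4, 3.3]
opening: 8.5
finger_force: 25.0
```

Gripped (8.5 mm opening). Lift.

Call:
servo_tool([
  [0,0,-0.04,0,0,0,1],
  [0,0,-0.1,0,0,0,1],
  [0,0,-0.2,0,0,0,1],
  [0,0,-0.3,0,0,0,1],
  [0,0,-0.4,0,0,0,1],
  [0,0,-0.44,0,0,0,1],
  [0,0,-0.44,0,0,0,1],
])

```text
time: 16.97
position: [573.3, -210.0, 126.4]
eef_rot: [0.016, 1.0, -0.0, 0.003]
force: [1.2, -0.8, 0.1]
opening: 8.7
finger_force: 25.0
```

```bash
python3 - <<'E'
from h import *
rows([(477.5,399,120,1.608)])
E
```

```text
now [ 573.3 -210.   126.4] yaw 1.538 t 17.0 open 8.7 j [-0.33  0.33  0.78  1.67 -0.25  1.24  2.04] F [ 1.2 -0.8  0.1]
(477.5, 399, 120, 1.608) -> [0.3855, 2.0187, 0.0171, -0.0004, 0.0021, -0.0222]
```

Call:
servo_tool([
  [0.1,0.1,0,0,0,0,1],
  [0.1,0.2,0,0,0,0,1],
  [0.1,0.31,0,0,0,0,1],
  [0.1,0.42,0,0,0,0,1],
  [0.1,0.53,0,0,0,0,1],
  [0.1,0.64,0,0,0,0,1],
  [0.1,0.75,0,0,0,0,1],
  [0.1,0.86,0,0,0,0,1],
  [0.1,0.97,0,0,0,0,1],
  [0.1,1,0,0,0,0,1],
])

```text
time: 17.8
position: [549.0, 99.1, 120.6]
eef_rot: [0.012, 1.0, 0.001, -0.001]
force: [-0.3, 1.7, -0.4]
opening: 8.5
finger_force: 25.0
```

Call:
servo_tool([
  [0.05,0.1,0,0,0,-0.022,1],
  [0.1,0.2,0,0,0,-0.022,1],
  [0.15,0.31,0,0,0,-0.022,1],
  [0.2,0.42,0,0,0,-0.022,1],
  [0.28,0.53,0,0,0,-0.022,1],
  [0.28,0.64,0,0,0,-0.022,1],
  [0.28,0.75,0,0,0,-0.022,1],
  [0.28,0.86,0,0,0,-0.022,1],
  [0.28,0.96,0,0,0,-0.022,1],
  [0.28,1,0,0,0,-0.022,1],
  [0.28,1,0.1,0,0,-0.022,1],
  [0.28,1,0.2,0,0,-0.022,1],
  [0.28,1,0.2,0,0,-0.022,1],
])

```text
time: 18.88
position: [472.4, 390.3, 55.2]
eef_rot: [-0.018, 1.0, -0.005, -0.004]
force: [-1.1, -0.6, -1.8]
opening: 8.1
finger_force: 25.0
```

```bash
python3 - <<'E'
from h import *
rows([(477.5,399,-25,1.608)])
E
```

```text
now [472.4 390.3  55.2] yaw 1.608 t 18.9 open 8.1 j [-1.07  0.37  0.41  1.7  -0.16  1.12  0.99] F [-1.1 -0.6 -1.8]
(477.5, 399, -25, 1.608) -> [-0.0204, 0.0308, 0.2668, -0.0029, -0.0028, -0.0002]
```

Call:
servo_tool([
  [-0.02,0.031,0.08,0,0,0,1],
  [-0.02,0.031,0.16,0,0,0,1],
  [-0.02,0.031,0.22,0,0,0,1],
  [-0.02,0.031,0.255,0,0,0,1],
  [-0.02,0.031,0.268,0,0,0,1],
  [-0.02,0.031,0.27,0,0,0,1],
  [-0.02,0.031,0.27,0,0,0,1],
])

```text
time: 19.47
position: [482.9, 404.1, -17.5]
eef_rot: [-0.018, 1.0, 0.0, 0.0]
force: [-0.1, 0.3, 0.7]
opening: 8.6
finger_force: 25.0
```

Call:
servo_tool([
  [0.018,-0.017,0.01,0,0,0,1],
  [0.018,-0.017,0.03,0,0,0,1],
  [0.018,-0.017,0.03,0,0,0,1],
  [0.018,-0.017,0.03,0,0,0,1],
])

```text
time: 19.8
position: [477.0, 398.7, -27.3]
eef_rot: [-0.018, 1.0, 0.0, 0.0]
force: [-0.0, -0.4, 0.0]
opening: 9.0
finger_force: 25.0
```

Call:
servo_tool([
  [0,0,0,0,0,0,0.85],
  [0,0,0,0,0,0,0.75],
  [0,0,0,0,0,0,0.7],
  [0,0,0,0,0,0,0.7],
  [0,0,-0.1,0,0,0,0.7],
  [0,0,-0.2,0,0,0,0.7],
  [0,0,-0.32,0,0,0,0.6],
  [0,0,-0.44,0,0,0,0.6],
  [0,0,-0.55,0,0,0,0.6],
  [0,0,-0.6,0,0,0,0.6],
  [0,0,-0.6,0,0,0,0.6],
])

```text
time: 20.72
position: [479.4, 400.6, 157.6]
eef_rot: [-0.018, 1.0, 0.003, 0.003]
force: [-0.4, -0.2, 0.3]
opening: 34.7
finger_force: 0.0
```

```bash
cat >> h.py <<'E'
def survey(im,cm,z=8):
    for b in blobs(im,(4,100,50),(20,255,255),60):
        L,c,y,w=spoon(b,cm,z)
        if 80<L<190 and 20<w<65: print(len(b),"L %.0f w %.0f"%(L,w),c.round(1),"yaw %.3f"%y)
E
python3 - <<'E'
from h import *
rows([])
im,cm=snap("top","t7");survey(im,cm)
hsv=cv2.cvtColor(im,cv2.COLOR_BGR2HSV);print(hsv[200:255:6,113].tolist(),hsv[225,100:128:3].tolist())
E
```

```text
now [479.4 400.6 157.6] yaw 1.607 t 20.7 open 34.7 j [-1.09  0.29  0.43  1.59 -0.12  1.29  0.96] F [-0.4 -0.2  0.3]
464 L 173 w 41 [641.3 291.9] yaw -0.003
293 L 145 w 30 [641.9 209.6] yaw 0.128
291 L 143 w 30 [638.2 130.7] yaw -0.037
305 L 110 w 42 [631.7 471.7] yaw 1.265
1131 L 128 w 59 [473.2 397.7] yaw 0.068
484 L 172 w 40 [431.8 134. ] yaw -0.134
338 L 141 w 33 [435.3 306.2] yaw -0.104
318 L 143 w 34 [430.7  51.4] yaw 0.213
571 L 169 w 33 [ 410.6 -723.9] yaw -0.095
325 L 142 w 34 [429.6 221.4] yaw 0.187
[[15, 79, 151], [14, 153, 123], [13, 152, 124], [14, 158, 124], [13, 150, 126], [13, 149, 125], [14, 152, 129], [14, 151, 128], [15, 119, 154], [30, 4, 134]] [[45, 4, 132], [15, 115, 160], [15, 114, 159], [16, 121, 143], [13, 155, 117], [15, 128, 136], [15, 117, 164], [15, 119, 148], [15, 119, 150], [90, 2, 138]]
```

```bash
python3 - <<'E'
from h import *
im=cv2.imread("pics/t7.png");cm=cam("top")
roi=np.zeros_like(im);roi[195:255,100:128]=im[195:255,100:128]
for b in blobs(roi,(4,138,30),(20,255,255),30):print(spoon(b,cm,9))
rows([(440.3,305.7,30,1.467),(440.3,305.7,-30.5,1.467)])
E
```

```text
(np.float64(108.48748196568681), array([477.68329291, 399.50304305]), np.float64(0.05368485570650465), np.float64(23.172063630476888))
now [478.1 399.7 154.8] yaw 1.608 t 20.8 open 34.6 j [-1.09  0.29  0.43  1.59 -0.12  1.29  0.96] F [ 0.1 -0.3 -0.6]
(440.3, 305.7, 30, 1.467) -> [0.1389, -0.3099, 0.4144, 0.0012, 0.001, 0.0447]
(440.3, 305.7, -30.5, 1.467) -> [0.1396, -0.3106, 0.6161, 0.0012, 0.001, 0.0447]
```

The small spoon is well placed on the mat: about 4 mm off centre, bowl away. Next is spoon C.

Call:
servo_tool([
  [0.04,-0.1,0,0,0,0.045,0.6],
  [0.09,-0.2,0.05,0,0,0.045,0.6],
  [0.14,-0.3,0.15,0,0,0.045,0.6],
  [0.14,-0.31,0.27,0,0,0.045,0.6],
  [0.14,-0.31,0.38,0,0,0.045,0.6],
  [0.14,-0.31,0.44,0,0,0.045,0.6],
  [0.14,-0.31,0.44,0,0,0.045,0.6],
  [0.14,-0.31,0.44,0,0,0.045,0.6],
  [0.14,-0.31,0.44,0,0,0.045,0.6],
])

```text
time: 21.52
position: [438.9, 304.5, 20.9]
eef_rot: [0.052, 0.999, 0.0, 0.0]
force: [1.0, -0.0, 0.0]
opening: 35.2
finger_force: 0.0
```

```bash
python3 - <<'E'
from h import *
rows([(440.3,305.7,-30.5,1.467)])
E
```

```text
now [438.9 304.5  20.9] yaw 1.466 t 21.5 open 35.2 j [-1.07  0.24  0.46  1.94 -0.13  0.99  0.92] F [ 1. -0.  0.]
(440.3, 305.7, -30.5, 1.467) -> [-0.0041, 0.0043, 0.1713, 0.0001, 0.0002, -0.0002]
```

Call:
servo_tool([
  [-0.004,0.004,0.06,0,0,0,0.6],
  [-0.004,0.004,0.12,0,0,0,0.6],
  [-0.004,0.004,0.16,0,0,0,0.6],
  [-0.004,0.004,0.171,0,0,0,0.6],
  [-0.004,0.004,0.171,0,0,0,0.6],
  [-0.004,0.004,0.171,0,0,0,1],
  [-0.004,0.004,0.171,0,0,0,1],
  [-0.004,0.004,0.171,0,0,0,1],
  [-0.004,0.004,0.171,0,0,0,1],
  [-0.004,0.004,0.171,0,0,0,1],
  [-0.004,0.004,0.171,0,0,0,1],
], force=30)

```text
time: 22.43
position: [440.1, 305.6, -30.3]
eef_rot: [0.052, 0.999, 0.0, 0.0]
force: [-0.7, 0.6, 2.9]
opening: 11.0
finger_force: 30.0
```

Call:
servo_tool([
  [0,0,-0.05,0,0,0,1],
  [0,0,-0.12,0,0,0,1],
  [0,0,-0.22,0,0,0,1],
  [-0.03,-0.05,-0.34,0,0,0,1],
  [-0.06,-0.13,-0.4,0,0,0,1],
  [-0.1,-0.24,-0.43,0,0,0,1],
  [-0.13,-0.35,-0.43,0,0,0,1],
  [-0.16,-0.46,-0.43,0,0,0,1],
  [-0.2,-0.57,-0.43,0,0,0,1],
  [-0.24,-0.68,-0.43,0,0,0,1],
  [-0.28,-0.79,-0.43,0,0,0,1],
  [-0.32,-0.89,-0.43,0,0,0,1],
  [-0.36,-0.95,-0.43,0,0,0,1],
  [-0.36,-0.95,-0.43,0,0,0,1],
  [-0.36,-0.95,-0.43,0,0,0,1],
])

```text
time: 23.68
position: [517.4, 9.1, 98.0]
eef_rot: [0.054, 0.999, -0.0, -0.0]
force: [0.5, -0.3, -1.0]
opening: 11.5
finger_force: 30.0
```

```bash
cat >> h.py <<'E'
def slot(yf,zs):
    a=-.021;c,s=np.cos(a),np.sin(a);x=-10
    return (round(583.3+c*x-s*yf,1),round(-209.5+s*x+c*yf,1),zs,1.55)
E
python3 - <<'E'
from h import *
rows([slot(84,80),slot(84,-8)])
E
```

```text
now [517.4   9.1  98. ] yaw 1.463 t 23.7 open 11.5 j [-0.75  0.12  0.73  1.91 -0.09  1.14  1.48] F [ 0.5 -0.3 -1. ]
(np.float64(575.1), np.float64(-125.3), 80, 1.55) -> [-0.2394, -0.4248, 0.0601, -0.0001, -0.0, -0.0278]
(np.float64(575.1), np.float64(-125.3), -8, 1.55) -> [-0.2394, -0.4248, 0.3534, -0.0001, -0.0, -0.0278]
```

Call:
servo_tool([
  [-0.06,-0.1,0,0,0,-0.028,1],
  [-0.12,-0.21,0,0,0,-0.028,1],
  [-0.18,-0.32,0,0,0,-0.028,1],
  [-0.24,-0.425,0,0,0,-0.028,1],
  [-0.24,-0.425,0,0,0,-0.028,1],
  [-0.24,-0.425,0.02,0,0,-0.028,1],
  [-0.24,-0.425,0.1,0,0,-0.028,1],
  [-0.24,-0.425,0.19,0,0,-0.028,1],
  [-0.24,-0.425,0.26,0,0,-0.028,1],
  [-0.24,-0.425,0.28,0,0,-0.028,1],
  [-0.24,-0.425,0.28,0,0,-0.028,1],
  [-0.24,-0.425,0.28,0,0,-0.028,1],
])

```text
time: 24.68
position: [575.9, -122.2, 14.4]
eef_rot: [0.007, 1.0, 0.0, 0.0]
force: [0.2, -0.1, -0.4]
opening: 11.5
finger_force: 30.0
```

```bash
python3 - <<'E'
from h import *
rows([slot(84,-8)])
E
```

```text
now [ 575.9 -122.2   14.4] yaw 1.556 t 24.7 open 11.5 j [-0.45  0.42  0.75  1.82 -0.33  1.03  1.98] F [ 0.2 -0.1 -0.4]
(np.float64(575.1), np.float64(-125.3), -8, 1.55) -> [0.0025, -0.0104, 0.0745, 0.0002, 0.0, 0.0019]
```

Lower and release, then rise and move back toward spoon E.

Call:
servo_tool([
  [0.002,-0.01,0.03,0,0,0.002,1],
  [0.002,-0.01,0.06,0,0,0.002,1],
  [0.002,-0.01,0.075,0,0,0.002,1],
  [0.002,-0.01,0.075,0,0,0.002,1],
  [0.002,-0.01,0.075,0,0,0.002,1],
])

```text
time: 25.1
position: [575.4, -126.9, -8.3]
eef_rot: [0.012, 1.0, 0.0, 0.0]
force: [0.9, -0.6, 0.7]
opening: 11.7
finger_force: 30.0
```

Call:
servo_tool([
  [0,0,0,0,0,0,0.85],
  [0,0,0,0,0,0,0.75],
  [0,0,0,0,0,0,0.74],
  [0,0,0,0,0,0,0.74],
  [0,0,-0.05,0,0,0,0.74],
  [0,0,-0.15,0,0,0,0.74],
  [0,0,-0.28,0,0,0,0.7],
  [0,0,-0.4,0,0,0,0.6],
  [0.05,0.1,-0.44,0,0,0,0.6],
  [0.1,0.21,-0.44,0,0,0,0.6],
  [0.15,0.32,-0.44,0,0,0,0.6],
  [0.2,0.43,-0.44,0,0,0,0.6],
  [0.25,0.54,-0.44,0,0,0,0.6],
  [0.3,0.65,-0.44,0,0,0,0.6],
  [0.35,0.76,-0.44,0,0,0,0.6],
  [0.4,0.87,-0.44,0,0,0,0.6],
  [0.44,0.97,-0.44,0,0,0,0.6],
  [0.44,0.97,-0.44,0,0,0,0.6],
  [0.44,0.97,-0.44,0,0,0,0.6],
])

```text
time: 26.68
position: [448.9, 169.0, 123.5]
eef_rot: [0.009, 1.0, 0.0, -0.0]
force: [0.2, -0.1, -0.7]
opening: 34.5
finger_force: 0.0
```

```bash
python3 - <<'E'
from h import *
im,cm=snap("top","t8");survey(im,cm)
cv2.imwrite("pics/t8c.png",cv2.resize(im[130:290,140:440],(800,427),interpolation=cv2.INTER_CUBIC))
rows([(434.5,222.3,20,1.758)])
E
```

```text
90 L 81 w 26 [ 874.4 -181.2] yaw 1.627
273 L 90 w 40 [683.3 291. ] yaw 0.037
291 L 142 w 30 [643.1 209.7] yaw 0.128
290 L 143 w 30 [638.2 130.7] yaw -0.035
393 L 151 w 34 [ 576.5 -128.5] yaw -0.033
312 L 143 w 34 [430.5  51.3] yaw 0.210
572 L 169 w 33 [ 410.6 -723.9] yaw -0.094
now [449.6 167.2 123.6] yaw 1.549 t 26.7 open 34.7 j [-0.98 -0.01  0.57  1.96  0.01  1.19  1.13] F [ 0.8 -1.2 -0.3]
(434.5, 222.3, 20, 1.758) -> [0.0544, 0.1828, 0.3451, -0.0001, 0.0, -0.0665]
```

View pics/t8c.png

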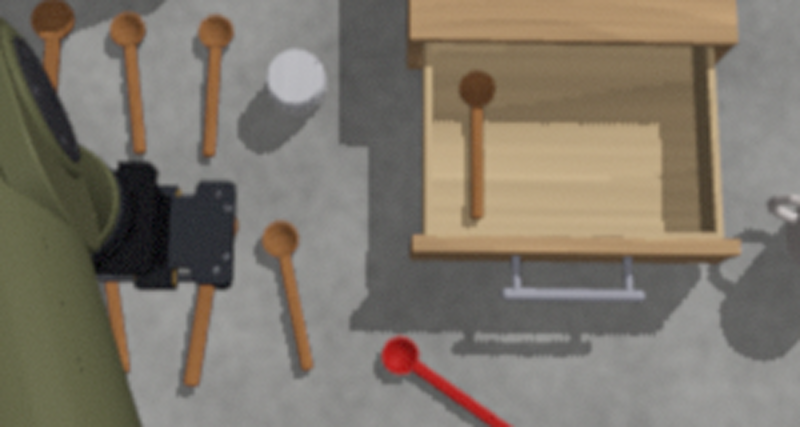

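The crop shows spoon C flat in the drawer at the left, bowl (477,88) to the back. Spoons at (130,30), (215,33) and (281,240) are undisturbed. On to E.

Call:
servo_tool([
  [0.03,0.1,0,0,0,-0.02,0.6],
  [0.054,0.183,0.03,0,0,-0.05,0.6],
  [0.054,0.183,0.13,0,0,-0.0665,0.6],
  [0.054,0.183,0.24,0,0,-0.0665,0.6],
  [0.054,0.183,0.32,0,0,-0.0665,0.6],
  [0.054,0.183,0.345,0,0,-0.0665,0.6],
  [0.054,0.183,0.345,0,0,-0.0665,0.6],
  [0.054,0.183,0.345,0,0,-0.0665,0.6],
])

```text
time: 27.4
position: [435.9, 221.6, 20.8]
eef_rot: [-0.092, 0.996, -0.0, 0.0]
force: [-0.1, 0.1, -0.3]
opening: 34.9
finger_force: 0.0
```

```bash
python3 - <<'E'
from h import *
im,cm=snap("wrist","w9");survey(im,cm)
rows([(434.5,222.3,-30.5,1.758)])
E
```

```text
3760 L 123 w 33 [418.5 219.7] yaw 0.178
3548 L 105 w 31 [449.6  60. ] yaw 0.116
now [436.4 222.3  21.5] yaw 1.755 t 27.4 open 34.6 j [-1.01  0.14  0.52  2.05 -0.09  0.97  1.31] F [-0.2  0.5  0.6]
(434.5, 222.3, -30.5, 1.758) -> [0.0067, 0.0009, 0.1735, 0.0003, 0.0007, -0.0009]
```

Call:
servo_tool([
  [0.007,0.001,0.06,0,0,0,0.6],
  [0.007,0.001,0.12,0,0,0,0.6],
  [0.007,0.001,0.16,0,0,0,0.6],
  [0.007,0.001,0.173,0,0,0,0.6],
  [0.007,0.001,0.173,0,0,0,0.6],
  [0.007,0.001,0.173,0,0,0,1],
  [0.007,0.001,0.173,0,0,0,1],
  [0.007,0.001,0.173,0,0,0,1],
  [0.007,0.001,0.173,0,0,0,1],
  [0.007,0.001,0.173,0,0,0,1],
  [0.007,0.001,0.173,0,0,0,1],
])

```text
time: 28.37
position: [433.2, 222.7, -31.2]
eef_rot: [-0.093, 0.996, 0.0, 0.0]
force: [-0.8, -0.3, 4.5]
opening: 11.7
finger_force: 30.0
```

Call:
servo_tool([
  [0,0,-0.05,0,0,0,1],
  [0,0,-0.12,0,0,0,1],
  [0,0,-0.22,0,0,0,1],
  [0,0,-0.34,0,0,0,1],
  [-0.03,-0.1,-0.41,0,0,0,1],
  [-0.05,-0.2,-0.43,0,0,0,1],
  [-0.08,-0.31,-0.43,0,0,0,1],
  [-0.1,-0.42,-0.43,0,0,0,1],
  [-0.13,-0.53,-0.43,0,0,0,1],
  [-0.15,-0.64,-0.43,0,0,0,1],
  [-0.17,-0.75,-0.43,0,0,0,1],
  [-0.19,-0.86,-0.43,0,0,0,1],
  [-0.19,-0.86,-0.43,0,0,0,1],
  [-0.19,-0.86,-0.43,0,0,0,1],
  [-0.19,-0.86,-0.43,0,0,0,1],
])

```text
time: 29.62
position: [535.9, -20.1, 96.8]
eef_rot: [-0.093, 0.996, 0.0, -0.0]
force: [-1.1, -0.2, -0.3]
opening: 12.0
finger_force: 30.0
```

```bash
python3 - <<'E'
from h import *
rows([slot(42,80),slot(42,-8)])
E
```

```text
now [535.9 -20.1  96.8] yaw 1.757 t 29.6 open 12.0 j [-0.7   0.18  0.77  1.87 -0.13  1.15  1.87] F [-1.1 -0.2 -0.3]
(np.float64(574.2), np.float64(-167.3), 80, 1.55) -> [-0.0347, -0.506, 0.0555, 0.0002, -0.0003, 0.0658]
(np.float64(574.2), np.float64(-167.3), -8, 1.55) -> [-0.0349, -0.5062, 0.3489, 0.0002, -0.0003, 0.0658]
```

Call:
servo_tool([
  [-0.01,-0.1,0,0,0,0.02,1],
  [-0.02,-0.21,0,0,0,0.04,1],
  [-0.03,-0.32,0,0,0,0.066,1],
  [-0.035,-0.43,0,0,0,0.066,1],
  [-0.035,-0.506,0,0,0,0.066,1],
  [-0.035,-0.506,0,0,0,0.066,1],
  [-0.035,-0.506,0.02,0,0,0.066,1],
  [-0.035,-0.506,0.1,0,0,0.066,1],
  [-0.035,-0.506,0.19,0,0,0.066,1],
  [-0.035,-0.506,0.26,0,0,0.066,1],
  [-0.035,-0.506,0.28,0,0,0.066,1],
  [-0.035,-0.506,0.28,0,0,0.066,1],
  [-0.035,-0.506,0.28,0,0,0.066,1],
  [-0.035,-0.506,0.28,0,0,0.066,1],
])

```text
time: 30.78
position: [576.1, -167.3, 14.6]
eef_rot: [0.01, 1.0, 0.0, 0.001]
force: [-0.2, 0.4, -0.1]
opening: 11.4
finger_force: 30.0
```

```bash
python3 - <<'E'
from h import *
rows([slot(42,-8.7)])
E
```

```text
now [ 576.1 -167.3   14.6] yaw 1.551 t 30.8 open 11.4 j [-0.4   0.45  0.79  1.8  -0.37  1.04  2.08] F [-0.2  0.4 -0.1]
(np.float64(574.2), np.float64(-167.3), -8.7, 1.55) -> [0.0065, -0.0002, 0.0776, 0.0001, 0.0008, 0.0002]
```

Call:
servo_tool([
  [0.006,0,0.03,0,0,0,1],
  [0.006,0,0.06,0,0,0,1],
  [0.006,0,0.078,0,0,0,1],
  [0.006,0,0.078,0,0,0,1],
  [0.006,0,0.078,0,0,0,1],
])

```text
time: 31.2
position: [574.4, -167.8, -9.6]
eef_rot: [0.011, 1.0, 0.0, 0.001]
force: [1.1, 0.2, 3.5]
opening: 12.2
finger_force: 30.0
```

Call:
servo_tool([
  [0,0,0,0,0,0,0.85],
  [0,0,0,0,0,0,0.75],
  [0,0,0,0,0,0,0.74],
  [0,0,0,0,0,0,0.74],
  [0,0,-0.05,0,0,0,0.74],
  [0,0,-0.15,0,0,0,0.74],
  [0,0,-0.28,0,0,0,0.7],
  [0,0,-0.4,0,0,0,0.6],
  [0.05,0.1,-0.44,0,0,0,0.6],
  [0.12,0.21,-0.44,0,0,0,0.6],
  [0.19,0.32,-0.44,0,0,-0.03,0.6],
  [0.26,0.43,-0.44,0,0,-0.06,0.6],
  [0.33,0.54,-0.44,0,0,-0.07,0.6],
  [0.38,0.64,-0.44,0,0,-0.07,0.6],
  [0.4,0.74,-0.44,0,0,-0.07,0.6],
  [0.4,0.74,-0.44,0,0,-0.07,0.6],
  [0.4,0.74,-0.44,0,0,-0.07,0.6],
  [0.4,0.74,-0.44,0,0,-0.07,0.6],
])

```text
time: 32.7
position: [458.1, 55.8, 122.4]
eef_rot: [-0.099, 0.995, -0.0, 0.0]
force: [0.2, 0.1, 0.1]
opening: 34.9
finger_force: 0.0
```

```bash
python3 - <<'E'
from h import *
im,cm=snap("top","t10");survey(im,cm);im,cm=snap("wrist","w10");survey(im,cm)
rows([(442.5,54,20,1.783)])
E
```

```text
462 L 173 w 41 [641.3 291.9] yaw -0.003
361 L 113 w 42 [629.4 470.6] yaw 1.206
384 L 148 w 34 [ 577.8 -128.3] yaw -0.037
396 L 148 w 34 [ 577.4 -170.5] yaw -0.034
1095 L 126 w 57 [473.  397.2] yaw 0.042
571 L 169 w 33 [ 410.6 -723.9] yaw -0.094
2637 L 144 w 34 [430.4  51.7] yaw 0.205
3847 L 176 w 43 [432.6 134.2] yaw -0.116
732 L 99 w 29 [611.9 255. ] yaw 1.772
now [458.2  55.1 122.1] yaw 1.767 t 32.8 open 34.6 j [-0.88 -0.07  0.68  2.01  0.05  1.19  1.55] F [ 0.6 -0.2 -0.1]
(442.5, 54, 20, 1.783) -> [0.0523, 0.0066, 0.3403, -0.0001, 0.0001, -0.0052]
```

Call:
servo_tool([
  [0.053,0.007,0.08,0,0,-0.004,0.6],
  [0.053,0.007,0.18,0,0,-0.004,0.6],
  [0.053,0.007,0.28,0,0,-0.004,0.6],
  [0.053,0.007,0.34,0,0,-0.004,0.6],
  [0.053,0.007,0.34,0,0,-0.004,0.6],
  [0.053,0.007,0.34,0,0,-0.004,0.6],
  [0.053,0.007,0.34,0,0,-0.004,0.6],
])

```text
time: 33.38
position: [443.1, 55.0, 20.9]
eef_rot: [-0.105, 0.995, -0.0, 0.001]
force: [0.1, 0.4, 0.3]
opening: 35.2
finger_force: 0.0
```

```bash
python3 - <<'E'
from h import *
rows([(442.1,54.2,-30.5,1.776)])
E
```

```text
now [443.1  55.   20.9] yaw 1.780 t 33.4 open 35.2 j [-0.87  0.04  0.7   2.15 -0.03  0.96  1.63] F [0.1 0.4 0.3]
(442.1, 54.2, -30.5, 1.776) -> [0.0039, -0.0018, 0.1714, -0.0001, 0.0005, 0.0014]
```

Call:
servo_tool([
  [0.004,-0.002,0.06,0,0,0,0.6],
  [0.004,-0.002,0.12,0,0,0,0.6],
  [0.004,-0.002,0.16,0,0,0,0.6],
  [0.004,-0.002,0.172,0,0,0,0.6],
  [0.004,-0.002,0.172,0,0,0,0.6],
  [0.004,-0.002,0.172,0,0,0,1],
  [0.004,-0.002,0.172,0,0,0,1],
  [0.004,-0.002,0.172,0,0,0,1],
  [0.004,-0.002,0.172,0,0,0,1],
  [0.004,-0.002,0.172,0,0,0,1],
  [0.004,-0.002,0.172,0,0,0,1],
])

```text
time: 34.3
position: [441.3, 55.0, -31.3]
eef_rot: [-0.105, 0.994, 0.0, 0.0]
force: [-0.9, -0.0, 5.3]
opening: 11.3
finger_force: 30.0
```

Call:
servo_tool([
  [0,0,-0.05,0,0,0,1],
  [0,0,-0.12,0,0,0,1],
  [0,0,-0.22,0,0,0,1],
  [0,0,-0.34,0,0,0,1],
  [-0.04,-0.1,-0.41,0,0,0,1],
  [-0.08,-0.2,-0.43,0,0,0.02,1],
  [-0.12,-0.3,-0.43,0,0,0.05,1],
  [-0.16,-0.4,-0.43,0,0,0.07,1],
  [-0.2,-0.5,-0.43,0,0,0.07,1],
  [-0.23,-0.6,-0.43,0,0,0.07,1],
  [-0.25,-0.68,-0.43,0,0,0.07,1],
  [-0.25,-0.68,-0.43,0,0,0.07,1],
  [-0.25,-0.68,-0.43,0,0,0.07,1],
  [-0.25,-0.68,-0.43,0,0,0.07,1],
])

```text
time: 35.47
position: [556.2, -128.2, 96.6]
eef_rot: [0.004, 1.0, 0.0, -0.001]
force: [0.9, 0.3, -0.1]
opening: 11.3
finger_force: 30.0
```

```bash
python3 - <<'E'
from h import *
x,y,z,h=slot(0,80);rows([(x+7,y,80,h),(x+7,y,-8,h)])
E
```

```text
now [ 556.2 -128.2   96.6] yaw 1.562 t 35.5 open 11.3 j [-0.57  0.29  0.88  1.79 -0.25  1.17  1.95] F [ 0.9  0.3 -0.1]
(np.float64(580.3), np.float64(-209.3), 80, 1.55) -> [-0.0828, -0.2696, 0.0551, 0.0002, -0.0004, 0.0039]
(np.float64(580.3), np.float64(-209.3), -8, 1.55) -> [-0.0831, -0.2698, 0.3485, 0.0002, -0.0004, 0.0039]
```

Call:
servo_tool([
  [-0.03,-0.1,0,0,0,0.004,1],
  [-0.06,-0.2,0,0,0,0.004,1],
  [-0.083,-0.27,0,0,0,0.004,1],
  [-0.083,-0.27,0,0,0,0.004,1],
  [-0.083,-0.27,0.02,0,0,0.004,1],
  [-0.083,-0.27,0.1,0,0,0.004,1],
  [-0.083,-0.27,0.19,0,0,0.004,1],
  [-0.083,-0.27,0.26,0,0,0.004,1],
  [-0.083,-0.27,0.28,0,0,0.004,1],
  [-0.083,-0.27,0.28,0,0,0.004,1],
  [-0.083,-0.27,0.28,0,0,0.004,1],
  [-0.083,-0.27,0.28,0,0,0.004,1],
])

```text
time: 36.47
position: [582.2, -209.8, 14.7]
eef_rot: [0.01, 1.0, 0.0, 0.001]
force: [0.2, -0.2, 0.2]
opening: 11.5
finger_force: 30.0
```

```bash
python3 - <<'E'
from h import *
x,y,z,h=slot(0,80);rows([(x+7,y,-8.7,h)])
E
```

```text
now [ 582.2 -209.8   14.7] yaw 1.550 t 36.5 open 11.5 j [-0.34  0.51  0.82  1.75 -0.42  1.07  2.17] F [ 0.2 -0.2  0.2]
(np.float64(580.3), np.float64(-209.3), -8.7, 1.55) -> [0.0065, 0.0015, 0.078, 0.0, 0.0008, 0.0001]
```

Call:
servo_tool([
  [0.006,0.001,0.03,0,0,0,1],
  [0.006,0.001,0.06,0,0,0,1],
  [0.006,0.001,0.078,0,0,0,1],
  [0.006,0.001,0.078,0,0,0,1],
  [0.006,0.001,0.078,0,0,0,1],
])

```text
time: 36.88
position: [580.5, -209.8, -9.7]
eef_rot: [0.011, 1.0, 0.0, 0.001]
force: [0.8, 1.1, 4.1]
opening: 11.4
finger_force: 30.0
```

Call:
servo_tool([
  [0,0,0,0,0,0,0.85],
  [0,0,0,0,0,0,0.75],
  [0,0,0,0,0,0,0.74],
  [0,0,0,0,0,0,0.74],
  [0,0,-0.05,0,0,0,0.74],
  [0,0,-0.15,0,0,0,0.74],
  [0,0,-0.28,0,0,0,0.7],
  [0,0,-0.4,0,0,0,0.6],
  [0,0.1,-0.44,0,0,0,0.6],
  [-0.03,0.21,-0.44,0,0,0,0.6],
  [-0.06,0.32,-0.44,0,0,0,0.6],
  [-0.1,0.43,-0.44,0,0,0,0.6],
  [-0.12,0.54,-0.44,0,0,0,0.6],
  [-0.12,0.65,-0.44,0,0,0,0.6],
  [-0.12,0.76,-0.44,0,0,0,0.6],
  [-0.12,0.87,-0.44,0,0,0,0.6],
  [-0.12,0.97,-0.44,0,0,0,0.6],
  [-0.12,0.97,-0.44,0,0,0,0.6],
  [-0.12,0.97,-0.44,0,0,0,0.6],
])

```text
time: 38.47
position: [621.3, 83.0, 122.4]
eef_rot: [0.008, 1.0, 0.0, 0.0]
force: [0.1, -0.4, 0.2]
opening: 34.7
finger_force: 0.0
```

```bash
python3 - <<'E'
from h import *
im,cm=snap("top","t11");survey(im,cm);im,cm=snap("wrist","w11");survey(im,cm)
rows([(643.2,130.5,25,1.535)])
E
```

```text
362 L 115 w 41 [629.1 470. ] yaw 1.202
386 L 148 w 34 [ 580.4 -128.5] yaw -0.036
393 L 148 w 34 [ 577.5 -170.5] yaw -0.034
384 L 151 w 37 [ 575.7 -213.4] yaw -0.035
736 L 129 w 50 [472.5 406.5] yaw -0.095
479 L 172 w 40 [431.8 134. ] yaw -0.134
571 L 169 w 33 [ 410.6 -723.9] yaw -0.095
4070 L 156 w 50 [ 575.8 -140.9] yaw -0.085
4397 L 176 w 46 [641.3 292.1] yaw 0.021
1708 L 137 w 21 [634.4 132.5] yaw 0.023
2080 L 130 w 35 [633.7 208.5] yaw 0.144
now [621.5  78.7 122.5] yaw 1.548 t 38.6 open 34.8 j [-0.81  0.39  0.81  1.63 -0.29  1.25  1.61] F [-0.5  0.5 -0.3]
(643.2, 130.5, 25, 1.535) -> [-0.0682, 0.1745, 0.325, -0.0003, 0.0002, 0.0042]
```

Call:
servo_tool([
  [-0.03,0.1,0,0,0,0.004,0.6],
  [-0.068,0.175,0.03,0,0,0.004,0.6],
  [-0.068,0.175,0.1,0,0,0.004,0.6],
  [-0.068,0.175,0.2,0,0,0.004,0.6],
  [-0.068,0.175,0.3,0,0,0.004,0.6],
  [-0.068,0.175,0.325,0,0,0.004,0.6],
  [-0.068,0.175,0.325,0,0,0.004,0.6],
  [-0.068,0.175,0.325,0,0,0.004,0.6],
  [-0.068,0.175,0.325,0,0,0.004,0.6],
])

```text
time: 39.32
position: [644.7, 131.5, 26.7]
eef_rot: [0.018, 1.0, 0.0, 0.002]
force: [-0.6, -0.5, -0.1]
opening: 34.9
finger_force: 0.0
```

```bash
python3 - <<'E'
from h import *
im,cm=snap("wrist","w12");survey(im,cm)
rows([(643.2,130.5,-30.5,1.535)])
E
```

```text
7372 L 145 w 39 [625.2 291.3] yaw -0.001
3885 L 126 w 34 [628.8 131.1] yaw -0.039
now [644.7 131.9  26.8] yaw 1.536 t 39.4 open 34.9 j [-0.8   0.55  0.74  1.63 -0.4   1.12  1.58] F [0.1 0.5 0.5]
(643.2, 130.5, -30.5, 1.535) -> [0.0056, -0.0049, 0.1909, 0.0003, 0.0012, 0.0003]
```

Call:
servo_tool([
  [0.006,-0.005,0.06,0,0,0,0.6],
  [0.006,-0.005,0.12,0,0,0,0.6],
  [0.006,-0.005,0.17,0,0,0,0.6],
  [0.006,-0.005,0.191,0,0,0,0.6],
  [0.006,-0.005,0.191,0,0,0,0.6],
  [0.006,-0.005,0.191,0,0,0,1],
  [0.006,-0.005,0.191,0,0,0,1],
  [0.006,-0.005,0.191,0,0,0,1],
  [0.006,-0.005,0.191,0,0,0,1],
  [0.006,-0.005,0.191,0,0,0,1],
  [0.006,-0.005,0.191,0,0,0,1],
])

```text
time: 40.28
position: [641.2, 131.0, -32.8]
eef_rot: [0.017, 1.0, 0.0, 0.0]
force: [-1.2, -0.3, 1.0]
opening: 11.3
finger_force: 30.0
```

Call:
servo_tool([
  [0,0,-0.05,0,0,0,1],
  [0,0,-0.12,0,0,0,1],
  [0,0,-0.22,0,0,0,1],
  [0,0,-0.34,0,0,0,1],
  [0.03,-0.1,-0.41,0,0,0,1],
  [0.06,-0.2,-0.43,0,0,0,1],
  [0.09,-0.3,-0.43,0,0,0,1],
  [0.12,-0.41,-0.43,0,0,0,1],
  [0.15,-0.52,-0.43,0,0,0,1],
  [0.18,-0.63,-0.43,0,0,0,1],
  [0.2,-0.74,-0.43,0,0,0,1],
  [0.2,-0.85,-0.43,0,0,0,1],
  [0.2,-0.95,-0.43,0,0,0,1],
  [0.2,-1,-0.43,0,0,0,1],
  [0.2,-1,-0.43,0,0,0,1],
  [0.2,-1,-0.43,0,0,0,1],
  [0.2,-1,-0.43,0,0,0,1],
])

```text
time: 41.7
position: [571.2, -165.5, 96.3]
eef_rot: [0.016, 1.0, 0.001, 0.0]
force: [0.8, -0.1, -0.5]
opening: 11.9
finger_force: 30.0
```

```bash
python3 - <<'E'
from h import *
rows([slot(-42,80),slot(-42,-8)])
E
```

```text
now [ 571.2 -165.5   96.3] yaw 1.538 t 41.7 open 11.9 j [-0.49  0.36  0.89  1.74 -0.3   1.19  2.02] F [ 0.8 -0.1 -0.5]
(np.float64(572.4), np.float64(-251.3), 80, 1.55) -> [-0.0132, -0.2859, 0.054, 0.0004, 0.0001, -0.0038]
(np.float64(572.4), np.float64(-251.3), -8, 1.55) -> [-0.0131, -0.2863, 0.3473, 0.0004, 0.0001, -0.0038]
```

Call:
servo_tool([
  [-0.01,-0.1,0,0,0,-0.004,1],
  [-0.013,-0.2,0,0,0,-0.004,1],
  [-0.013,-0.286,0,0,0,-0.004,1],
  [-0.013,-0.286,0,0,0,-0.004,1],
  [-0.013,-0.286,0.02,0,0,-0.004,1],
  [-0.013,-0.286,0.1,0,0,-0.004,1],
  [-0.013,-0.286,0.19,0,0,-0.004,1],
  [-0.013,-0.286,0.26,0,0,-0.004,1],
  [-0.013,-0.286,0.28,0,0,-0.004,1],
  [-0.013,-0.286,0.28,0,0,-0.004,1],
  [-0.013,-0.286,0.28,0,0,-0.004,1],
  [-0.013,-0.286,0.28,0,0,-0.004,1],
])

```text
time: 42.7
position: [573.3, -252.5, 13.4]
eef_rot: [0.01, 1.0, -0.0, 0.001]
force: [-0.2, 0.2, 0.2]
opening: 11.1
finger_force: 30.0
```

```bash
python3 - <<'E'
from h import *
rows([slot(-42,-10)])
E
```

```text
now [ 573.3 -252.5   13.4] yaw 1.551 t 42.7 open 11.1 j [-0.27  0.53  0.83  1.73 -0.44  1.08  2.25] F [-0.2  0.2  0.2]
(np.float64(572.4), np.float64(-251.3), -10, 1.55) -> [0.0032, 0.0039, 0.0781, -0.0001, 0.0008, 0.0002]
```

Call:
servo_tool([
  [0.003,0.004,0.03,0,0,0,1],
  [0.003,0.004,0.06,0,0,0,1],
  [0.003,0.004,0.078,0,0,0,1],
  [0.003,0.004,0.078,0,0,0,1],
  [0.003,0.004,0.078,0,0,0,1],
])

```text
time: 43.12
position: [572.1, -251.3, -11.1]
eef_rot: [0.011, 1.0, 0.0, 0.001]
force: [1.3, 0.2, 3.9]
opening: 11.7
finger_force: 31.8
```

Call:
servo_tool([
  [0,0,0,0,0,0,0.85],
  [0,0,0,0,0,0,0.75],
  [0,0,0,0,0,0,0.74],
  [0,0,0,0,0,0,0.74],
  [0,0,-0.05,0,0,0,0.74],
  [0,0,-0.15,0,0,0,0.74],
  [0,0,-0.28,0,0,0,0.7],
  [0,0,-0.4,0,0,0,0.6],
  [0,0.1,-0.46,0,0,0,0.6],
  [-0.03,0.21,-0.46,0,0,0,0.6],
  [-0.06,0.32,-0.46,0,0,0,0.6],
  [-0.1,0.43,-0.46,0,0,0,0.6],
  [-0.13,0.54,-0.46,0,0,0,0.6],
  [-0.16,0.65,-0.46,0,0,0,0.6],
  [-0.19,0.76,-0.46,0,0,0,0.6],
  [-0.22,0.87,-0.46,0,0,0,0.6],
  [-0.22,0.98,-0.46,0,0,0,0.6],
  [-0.22,1,-0.46,0,0,0,0.6],
  [-0.22,1,-0.46,0,0,0,0.6],
  [-0.22,1,-0.46,0,0,0,0.6],
])

```text
time: 44.78
position: [642.7, 46.5, 126.6]
eef_rot: [0.01, 1.0, -0.0, -0.001]
force: [-0.8, -0.8, -0.7]
opening: 34.8
finger_force: 0.0
```

```bash
python3 - <<'E'
from h import *
im,cm=snap("top","t13");survey(im,cm);im,cm=snap("wrist","w13");survey(im,cm)
rows([(646.9,210.2,25,1.699)])
E
```

```text
225 L 109 w 22 [744.  711.9] yaw -3.007
366 L 113 w 41 [628.6 469.5] yaw 1.196
382 L 148 w 34 [ 580.5 -128.4] yaw -0.038
385 L 148 w 34 [ 580.  -170.5] yaw -0.036
385 L 151 w 34 [ 575.7 -213.3] yaw -0.033
388 L 151 w 37 [ 575.4 -256. ] yaw -0.035
1081 L 126 w 59 [472.6 397.5] yaw 0.027
375 L 172 w 22 [431.4 131.6] yaw -0.198
573 L 169 w 33 [ 410.6 -723.9] yaw -0.094
4062 L 156 w 40 [ 575.1 -138.2] yaw -0.049
3418 L 154 w 40 [ 574.4 -180.1] yaw -0.095
4505 L 177 w 47 [641.6 291.1] yaw 0.036
2762 L 146 w 35 [641.9 209.4] yaw 0.145
617 L 84 w 34 [839.4 169.2] yaw -1.492
now [642.9  44.3 126.9] yaw 1.546 t 44.9 open 34.8 j [-0.74  0.44  0.83  1.57 -0.33  1.28  1.68] F [0.6 0.3 0.4]
(646.9, 210.2, 25, 1.699) -> [0.0003, 0.5536, 0.3391, -0.0003, -0.0001, -0.0486]
```

Four are in. Now A.

Call:
servo_tool([
  [0,0.1,0,0,0,-0.01,0.6],
  [0,0.21,0,0,0,-0.03,0.6],
  [0,0.32,0,0,0,-0.049,0.6],
  [0,0.43,0,0,0,-0.049,0.6],
  [0,0.54,0,0,0,-0.049,0.6],
  [0,0.554,0.05,0,0,-0.049,0.6],
  [0,0.554,0.15,0,0,-0.049,0.6],
  [0,0.554,0.26,0,0,-0.049,0.6],
  [0,0.554,0.33,0,0,-0.049,0.6],
  [0,0.554,0.339,0,0,-0.049,0.6],
  [0,0.554,0.339,0,0,-0.049,0.6],
  [0,0.554,0.339,0,0,-0.049,0.6],
  [0,0.554,0.339,0,0,-0.049,0.6],
])

```text
time: 45.97
position: [648.9, 212.5, 27.3]
eef_rot: [-0.066, 0.998, 0.0, 0.002]
force: [0.7, 0.2, -0.2]
opening: 34.9
finger_force: 0.0
```

```bash
python3 - <<'E'
from h import *
im,cm=snap("wrist","w14");survey(im,cm)
rows([(646.9,210.2,-30,1.699)])
E
```

```text
3975 L 128 w 35 [633.  208.7] yaw 0.125
now [648.7 212.9  27.3] yaw 1.703 t 46.0 open 34.9 j [-0.86  0.58  0.7   1.56 -0.4   1.14  1.63] F [ 0.5 -0.4 -0. ]
(646.9, 210.2, -30, 1.699) -> [0.0078, -0.0082, 0.1908, 0.0003, 0.0011, 0.0011]
```

Call:
servo_tool([
  [0.008,-0.008,0.06,0,0,0,0.6],
  [0.008,-0.008,0.12,0,0,0,0.6],
  [0.008,-0.008,0.17,0,0,0,0.6],
  [0.008,-0.008,0.186,0,0,0,0.6],
  [0.008,-0.008,0.186,0,0,0,0.6],
  [0.008,-0.008,0.186,0,0,0,1],
  [0.008,-0.008,0.186,0,0,0,1],
  [0.008,-0.008,0.186,0,0,0,1],
  [0.008,-0.008,0.186,0,0,0,1],
  [0.008,-0.008,0.186,0,0,0,1],
  [0.008,-0.008,0.186,0,0,0,1],
])

```text
time: 46.93
position: [645.5, 210.6, -30.1]
eef_rot: [-0.066, 0.998, 0.0, 0.001]
force: [-0.6, 0.9, 3.0]
opening: 11.8
finger_force: 30.0
```

Call:
servo_tool([
  [0,0,-0.05,0,0,0,1],
  [0,0,-0.12,0,0,0,1],
  [0,0,-0.22,0,0,0,1],
  [0,0,-0.34,0,0,0,1],
  [0.03,-0.1,-0.41,0,0,0,1],
  [0.06,-0.2,-0.43,0,0,0,1],
  [0.09,-0.3,-0.43,0,0,0,1],
  [0.12,-0.41,-0.43,0,0,0,1],
  [0.15,-0.52,-0.43,0,0,0,1],
  [0.18,-0.63,-0.43,0,0,0,1],
  [0.22,-0.74,-0.43,0,0,0,1],
  [0.26,-0.85,-0.43,0,0,0,1],
  [0.26,-0.95,-0.43,0,0,0,1],
  [0.26,-0.97,-0.43,0,0,0,1],
  [0.26,-0.97,-0.43,0,0,0,1],
  [0.26,-0.97,-0.43,0,0,0,1],
])

```text
time: 48.27
position: [606.2, -87.9, 98.6]
eef_rot: [-0.066, 0.998, 0.001, 0.0]
force: [-0.1, 0.6, -0.5]
opening: 11.7
finger_force: 30.0
```

```bash
python3 - <<'E'
from h import *
rows([slot(-84,80),slot(-84,-8)])
E
```

```text
now [606.2 -87.9  98.6] yaw 1.703 t 48.3 open 11.7 j [-0.57  0.39  0.84  1.69 -0.31  1.2   2.05] F [-0.1  0.6 -0.5]
(np.float64(571.5), np.float64(-293.3), 80, 1.55) -> [0.2047, -0.6637, 0.0612, 0.0003, 0.0002, 0.0486]
(np.float64(571.5), np.float64(-293.3), -8, 1.55) -> [0.2049, -0.664, 0.3545, 0.0003, 0.0002, 0.0486]
```

Call:
servo_tool([
  [0.04,-0.1,0,0,0,0.01,1],
  [0.08,-0.21,0,0,0,0.03,1],
  [0.12,-0.32,0,0,0,0.049,1],
  [0.16,-0.43,0,0,0,0.049,1],
  [0.2,-0.54,0,0,0,0.049,1],
  [0.205,-0.65,0,0,0,0.049,1],
  [0.205,-0.664,0,0,0,0.049,1],
  [0.205,-0.664,0,0,0,0.049,1],
  [0.205,-0.664,0.02,0,0,0.049,1],
  [0.205,-0.664,0.1,0,0,0.049,1],
  [0.205,-0.664,0.19,0,0,0.049,1],
  [0.205,-0.664,0.26,0,0,0.049,1],
  [0.205,-0.664,0.28,0,0,0.049,1],
  [0.205,-0.664,0.28,0,0,0.049,1],
  [0.205,-0.664,0.28,0,0,0.049,1],
  [0.205,-0.664,0.28,0,0,0.049,1],
])

```text
time: 49.6
position: [572.9, -293.5, 15.6]
eef_rot: [0.01, 1.0, -0.0, 0.001]
force: [0.0, 0.2, -1.0]
opening: 11.2
finger_force: 30.0
```

```bash
python3 - <<'E'
from h import *
rows([slot(-84,-7.7)])
E
```

```text
now [ 572.9 -293.5   15.6] yaw 1.551 t 49.6 open 11.2 j [-0.2   0.57  0.84  1.68 -0.46  1.1   2.32] F [ 0.   0.2 -1. ]
(np.float64(571.5), np.float64(-293.3), -7.7, 1.55) -> [0.0049, 0.0007, 0.0776, -0.0002, 0.0007, 0.0003]
```

Call:
servo_tool([
  [0.005,0,0.03,0,0,0,1],
  [0.005,0,0.06,0,0,0,1],
  [0.005,0,0.078,0,0,0,1],
  [0.005,0,0.078,0,0,0,1],
  [0.005,0,0.078,0,0,0,1],
])

```text
time: 50.02
position: [571.4, -293.9, -8.5]
eef_rot: [0.011, 1.0, 0.0, 0.001]
force: [1.1, 0.7, 5.1]
opening: 11.5
finger_force: 30.0
```

Call:
servo_tool([
  [0,0,0,0,0,0,0.85],
  [0,0,0,0,0,0,0.75],
  [0,0,0,0,0,0,0.74],
  [0,0,0,0,0,0,0.74],
  [0,0,-0.05,0,0,0,0.74],
  [0,0,-0.15,0,0,0,0.74],
  [0,0,-0.28,0,0,0,0.8],
  [0,0,-0.4,0,0,0,1],
  [-0.03,0.1,-0.5,0,0,0,1],
  [-0.05,0.2,-0.6,0,0,0,1],
  [-0.05,0.28,-0.7,0,0,0,1],
  [-0.05,0.28,-0.8,0,0,0,1],
  [-0.05,0.28,-0.83,0,0,0,1],
  [-0.05,0.28,-0.83,0,0,0,1],
  [-0.05,0.28,-0.83,0,0,0,1],
  [-0.05,0.28,-0.83,0,0,0,1],
])

```text
time: 51.35
position: [585.5, -210.7, 238.3]
eef_rot: [0.012, 1.0, 0.0, -0.001]
force: [-0.7, 1.0, -0.3]
opening: 0.1
finger_force: 0.0
```

```bash
python3 - <<'E'
from h import *
im2,cm2=snap("top","t15");im,cm=snap("wrist","w15")
print("wrist z30");survey(im[:240],cm,28);print("top");survey(im2,cm2)
roi=np.zeros_like(im2);roi[195:255,100:128]=im2[195:255,100:128]
for b in blobs(roi,(4,138,30),(20,255,255),30):print("mat spoon",spoon(b,cm2,9))
cv2.imwrite("pics/v15.png",np.hstack([cv2.resize(im[:300],(480,257)),cv2.resize(im2[180:280,60:185],(320,257))]))
rows([])
E
```

```text
wrist z30
1687 L 145 w 35 [ 567.6 -293.1] yaw -0.035
1642 L 145 w 34 [ 570.3 -250.5] yaw -0.028
1596 L 145 w 34 [ 571.3 -208.8] yaw -0.022
1640 L 145 w 34 [ 574.7 -166.7] yaw -0.021
1687 L 145 w 35 [ 575.7 -125.7] yaw -0.018
top
459 L 173 w 41 [641.3 291.9] yaw -0.003
384 L 113 w 43 [628.2 469.7] yaw 1.189
344 L 133 w 34 [ 591.  -128.7] yaw -0.037
1088 L 125 w 57 [472.8 397.2] yaw 0.040
476 L 172 w 40 [431.8 133.9] yaw -0.135
572 L 169 w 33 [ 410.6 -723.9] yaw -0.094
mat spoon (np.float64(106.23489246332784), array([476.58770732, 399.3198422 ]), np.float64(0.04398788599579063), np.float64(20.775332443232116))
now [ 585.5 -210.6  237.9] yaw 1.548 t 51.5 open 0.7 j [-0.43  0.34  0.95  1.48 -0.27  1.47  2.06] F [-0.   0.3 -0.9]
```

View pics/v15.png

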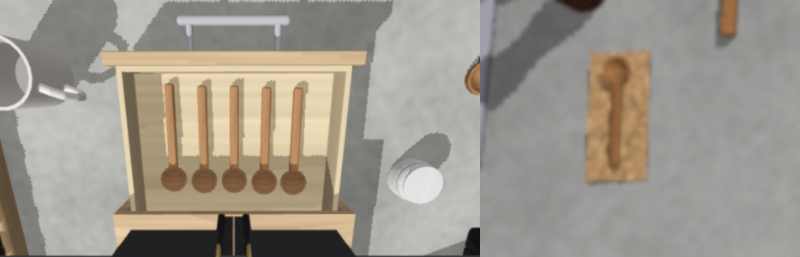

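All five middle spoons lie side by side in the drawer, bowls (wrist crop row ~180) to the back. The small spoon is centred on the mat, bowl (615,70) away. Next I measure the bar and push the drawer shut.

```bash
python3 - <<'E'
from h import *
im=cv2.imread("pics/w15.png");cm=cam("wrist");v=im[0:50,265:280].astype(int)
print(cv2.cvtColor(im,cv2.COLOR_BGR2GRAY)[10:40,272].tolist())
for r in(20,23,26):print(r,ray([[208,r],[337,r]],cm,54).round(1).tolist())
rows([(395,-206,150,1.55),(395,-206,7,1.55)])
E
```

```text
[130, 130, 130, 130, 130, 130, 131, 134, 151, 169, 183, 194, 198, 199, 201, 201, 199, 192, 181, 158, 134, 126, 126, 126, 126, 127, 127, 126, 126, 126]
20 [[424.0, -268.2], [427.0, -142.9]]
23 [[426.6, -268.4], [429.6, -142.8]]
26 [[429.2, -268.6], [432.2, -142.7]]
now [ 585.5 -210.6  237.9] yaw 1.548 t 51.5 open 0.7 j [-0.43  0.34  0.95  1.48 -0.27  1.47  2.06] F [-0.   0.3 -0.9]
(395, -206, 150, 1.55) -> [0.6344, 0.0005, 0.2948, 0.0002, -0.0009, -0.0007]
(395, -206, 7, 1.55) -> [0.633, 0.0003, 0.7714, 0.0002, -0.0009, -0.0007]
```

Call:
servo_tool([
  [0.1,0,0,0,0,0,1],
  [0.22,0,0,0,0,0,1],
  [0.34,0,0,0,0,0,1],
  [0.46,0,0,0,0,0,1],
  [0.56,0,0.1,0,0,0,1],
  [0.63,0,0.2,0,0,0,1],
  [0.63,0,0.29,0,0,0,1],
  [0.63,0,0.29,0,0,0,1],
  [0.63,0,0.29,0,0,0,1],
  [0.63,0,0.29,0,0,0,1],
])

```text
time: 52.28
position: [398.7, -206.7, 153.7]
eef_rot: [0.011, 1.0, -0.001, 0.0]
force: [-0.1, 0.1, -0.2]
opening: 0.7
finger_force: 0.0
```

```bash
python3 - <<'E'
from h import *
rows([(396,-206,7,1.55),(581,-209,7,1.55)])
E
```

```text
now [ 398.7 -206.7  153.7] yaw 1.549 t 52.3 open 0.7 j [-0.61 -0.22  0.93  2.    0.18  1.28  1.81] F [-0.1  0.1 -0.2]
(396, -206, 7, 1.55) -> [0.0094, 0.003, 0.4891, -0.0004, 0.0002, -0.0003]
(581, -209, 7, 1.55) -> [-0.6074, 0.0064, 0.4896, -0.0004, 0.0002, -0.0003]
```

Call:
servo_tool([
  [0.01,0.003,0.1,0,0,0,1],
  [0.01,0.003,0.2,0,0,0,1],
  [0.01,0.003,0.32,0,0,0,1],
  [0.01,0.003,0.42,0,0,0,1],
  [0.01,0.003,0.48,0,0,0,1],
  [0.01,0.003,0.488,0,0,0,1],
  [0.01,0.003,0.488,0,0,0,1],
  [0.01,0.003,0.488,0,0,0,1],
])

```text
time: 52.95
position: [396.6, -206.1, 7.8]
eef_rot: [0.01, 1.0, -0.001, 0.001]
force: [-0.1, 0.6, 0.3]
opening: 0.5
finger_force: 0.0
```

Call:
servo_tool([
  [-0.02,0,0,0,0,0,1],
  [-0.04,0,0,0,0,0,1],
  [-0.06,0,0,0,0,0,1],
  [-0.08,0,0,0,0,0,1],
  [-0.1,0,0,0,0,0,1],
  [-0.13,0,0,0,0,0,1],
  [-0.16,0,0,0,0,0,1],
  [-0.19,0,0,0,0,0,1],
  [-0.22,0,0,0,0,0,1],
  [-0.25,0,0,0,0,0,1],
  [-0.28,0,0,0,0,0,1],
  [-0.31,0,0,0,0,0,1],
  [-0.34,0,0,0,0,0,1],
  [-0.37,0,0,0,0,0,1],
  [-0.4,0,0,0,0,0,1],
  [-0.43,0,0,0,0,0,1],
  [-0.46,0,0,0,0,0,1],
  [-0.49,0,0,0,0,0,1],
  [-0.51,0,0,0,0,0,1],
  [-0.52,0,0,0,0,0,1],
])

```text
time: 54.62
position: [552.1, -208.4, 6.3]
eef_rot: [0.01, 1.0, -0.0, 0.0]
force: [-1.5, 0.3, 0.5]
opening: 0.2
finger_force: 0.3
```

Call:
servo_tool([
  [-0.02,0,0,0,0,0,1],
  [-0.04,0,0,0,0,0,1],
  [-0.06,0,0,0,0,0,1],
  [-0.075,0,0,0,0,0,1],
  [-0.085,0,0,0,0,0,1],
  [-0.09,0,0,0,0,0,1],
  [-0.09,0,0,0,0,0,1],
  [-0.09,0,0,0,0,0,1],
])

```text
time: 55.28
position: [578.1, -209.4, 6.4]
eef_rot: [0.011, 1.0, -0.0, 0.0]
force: [0.2, -0.1, -0.1]
opening: 0.3
finger_force: 0.0
```

Next, small steps until the stop is felt.

Call:
servo_tool([
  [-0.01,0,0,0,0,0,1],
  [-0.015,0,0,0,0,0,1],
  [-0.015,0,0,0,0,0,1],
])

```text
time: 55.53
position: [582.6, -209.4, 6.4]
eef_rot: [0.011, 1.0, -0.0, 0.0]
force: [-0.6, -0.5, -0.5]
opening: 0.3
finger_force: 0.1
```

Call:
servo_tool([
  [-0.008,0,0,0,0,0,1],
  [-0.015,0,0,0,0,0,1],
  [-0.015,0,0,0,0,0,1],
])

```text
time: 55.78
position: [585.5, -209.4, 6.1]
eef_rot: [0.011, 1.0, 0.0, -0.001]
force: [-4.6, 1.7, 2.8]
opening: 0.4
finger_force: 2.4
```

Call:
servo_tool([
  [-0.006,0,0,0,0,0,1],
  [-0.01,0,0,0,0,0,1],
  [-0.01,0,0,0,0,0,1],
])

```text
time: 56.03
position: [585.5, -209.4, 6.0]
eef_rot: [0.011, 1.0, 0.001, -0.004]
force: [-12.0, 1.8, 8.8]
opening: 0.3
finger_force: 5.9
```

Call:
servo_tool([
  [0.02,0,0,0,0,0,1],
  [0.08,0,0,0,0,0,1],
  [0.16,0,0,0,0,0,1],
  [0.22,0,-0.1,0,0,0,1],
  [0.26,0,-0.22,0,0,0,1],
  [0.26,0,-0.34,0,0,0,1],
  [0.26,0,-0.46,0,0,0,1],
  [0.26,0,-0.56,0,0,0,1],
  [0.26,0,-0.56,0,0,0,1],
  [0.26,0,-0.56,0,0,0,1],
])

```text
time: 56.87
position: [513.8, -207.8, 176.2]
eef_rot: [0.01, 1.0, 0.0, 0.003]
force: [-0.5, 0.7, 0.0]
opening: 0.7
finger_force: 0.0
```

```bash
python3 - <<'E'
from h import *
rows([])
im,cm=snap("scene","s20");im2,cm2=snap("top","t20");survey(im2,cm2)
a=cv2.imread("pics/scene0.png")
A,B=[cv2.cvtColor(x[205:255,160:260],cv2.COLOR_BGR2GRAY).astype(np.float32) for x in(a,im)]
print(cv2.phaseCorrelate(A,B),np.abs(A-B).mean(),np.abs(A-B).max())
roi=np.zeros_like(im2);roi[195:255,100:128]=im2[195:255,100:128]
for b in blobs(roi,(4,138,30),(20,255,255),30):print("mat spoon",spoon(b,cm2,9))
E
```

```text
now [ 513.8 -207.8  176.2] yaw 1.550 t 56.9 open 0.7 j [-0.62  0.19  1.08  1.75 -0.17  1.31  2.05] F [-0.5  0.7  0. ]
461 L 173 w 41 [641.3 291.9] yaw -0.003
370 L 113 w 41 [628.5 469.6] yaw 1.191
1094 L 127 w 57 [472.9 397.1] yaw 0.039
476 L 172 w 40 [431.8 133.9] yaw -0.134
571 L 168 w 33 [ 410.7 -723.9] yaw -0.095
((-0.399098199812677, 1.0580060797363977), 0.586077225112915) 12.155 104.0
mat spoon (np.float64(106.13074502159927), array([476.67070968, 399.29745345]), np.float64(0.0477563469776957), np.float64(20.798156329621364))
```

```bash
python3 -c "
from bench import ctrl
print(ctrl.job_done())"
```

```text
the job is handed in; nothing more can be done
None
```

The job is handed in at about 57 s on the robot's clock: the five middle-size spoons are in the drawer side by side with their bowls to the back, the small spoon lies along the middle of the mat bowl away, the drawer is pushed shut to its stop, and nothing else was moved as far as the last images show; no verdict was returned.

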